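# Put the relief valve into service and refit its cover

## Robot

A 7-joint arm with a two-finger parallel gripper is mounted at the origin on the work surface. World frame = base frame: x ahead of the robot, y to its left, z up, the work surface at z = 0. Lengths are in m, angles in rad, forces in N, time in s.
With the tool pointing down it reaches from about 0.4 to 0.85 m from the base axis. Payload 10.4 kg.
Tool frame: the origin (TCP) lies midway between the tips of the shut fingers; the grasp point (between the pads) lies 19 mm behind it; z points along the fingers, y is the direction in which the jaws open and shut (so a half turn about z gives the same grasp; the last joint's range is limited). The gripper opens to 87 mm and grips with 3 to 60 N. Pads are 19 mm wide; open, the fingers measure 117 mm over their backs; the gripper's body (75 mm by 190 mm) begins 51 mm behind the grasp point.
Start: joints at [-1.243, 0.332, -0.065, 1.46, 0.022, 1.35, -0.088], TCP at [0.215, 0.587, 0.223] pointing down, gripper open.
Joint ranges: [-2.6, 2.6], [-0.5, 2.12], [-1.47, 1.34], [0.16, 2.42], [-1.27, 4.41], [0.06, 2.06], [-2.6, 2.6]. Speed limits (rad/s): [2.22, 2.22, 2.79, 2.79, 3.14, 3.14, 3.14].

## Interface

Orientations are given as a unit quaternion [x, y, z, w].
In Python, from bench import r gives the robot as it stands.
- The arm moves only by the tool step_arm, never from a script. Its argument "increments" is a list of rows, each a list of 2 entries, a list of its own where there are three numbers: the shift along the tool's x, y, z in m, then the turn, a rotation vector about the tool's x, y, z in rad. A call has 1 to 5 rows; each row is the pose to reach, as a shift and turn from the pose measured when the call began, along the tool's axes at that moment; what a row does not reach only later rows make up. A row lasts 1/10 s, in which the tool goes at most 50 mm and 8.59 degrees, less where a joint would pass 70% of its speed; a pose out of reach is approached as far as the arm can. A call with a gripper value outside its range is refused whole. "hand" is the closure, from -1 (fully open) to 1 (shut), so that 0 is half open, set as the call begins (left out, the last holds). The fingers move at their own pace and stop on an object; "grip_force" is the grip in N (left out, the last holds). Time passes only in rows, so rows that repeat a pose let the fingers close. It gives the time, the measured TCP pose, the force and the opening at its end, in the units of the state.
- r.read_state(): the state, without advancing time (a new reading comes with each control period).
- r.camera(name): name is "scene" or "side" or "wrist"; returns a dict with "pixels" (400x640x3 uint8, blue, green, red), "camera_matrix" (3x3 intrinsics, pixels), "extrinsics" (4x4, takes a point from camera to world coordinates). Camera axes: x right, y up, looking along -z (the intrinsics and any distortion apply to the point x, -y, -z); pixel columns grow to the right and rows downward; lengths in m; the calibration is good to about 2 mm. The wrist camera is an equidistant fisheye: a pixel r from the principal point sees the ray r / f radians off the axis. A picture is of the moment at which its call begins. There is no depth.
- r.close_job(): hands the job in, once; it reports no verdict.
The state is a dict: "time": time; "joint_positions": joint angles; "joint_vel": joint speeds; "joint_torque": joint torques, N m; "ee_pos": TCP position; "eef_rot": TCP orientation; "ft_force": force on the tool from outside, world axes, zero at the start; "torque": the same for the moment, N m; "width": finger opening in m.
Only numpy, scipy, OpenCV 4.12 (cv2) and the standard library are available. Lean on these libraries where they do the work, as an engineer would, in place of code of your own. Each camera call takes 0.05 s, during which the arm holds its last target.

## Task

In the grey valve box, unscrew the small knurled brass lock nut (counter-clockwise seen from above) as far as it goes, let the freed steel pin stand up, then press the pin fully down and let it spring back. Then refit the white cover: tilt it, hook one of its striped edges under the box's yellow lip, and lower the opposite edge gently until the cover lies flat inside the rims. Leave the gauge, the screwdriver and the wrench where they are.

Things in the scene. Friction and masses are not known exactly. Their poses are not given: they have to be found in the camera images.
- valve_box: Grey box, open on top, fixed to the counter: outside 176 (x) by 148 (y) mm, walls 15 thick and 62 high, inner floor 6 above the counter. Origin: centre of its underside; z up. The valve stands upright at its centre: base block 34 mm square, dark, up to 16 above the counter, neck 11 in diameter up to 35, then nut and pin. A copper line up to 20 above the counter lies along the box's y axis.
- seat (a point): Centre of the box's mouth, 62 mm above the counter, axes as the box. The walls' top at this height is the seat that the cover lies on. Blue rims stand on it: on both y sides 5 mm high, inner faces at y = +-66.5 mm; on the +x side 8 mm high, inner face at x = +81 mm.
- lip_edge (a point): Middle of the lower edge of the yellow lip, on the box's -x side (nearer the robot), axes as the box: at x = -69 mm, 9.5 mm above the seat. From here the lip, 4 mm thick, runs back over the seat for 12 mm to an upright back wall at x = -81 mm, open towards +x. The cover's hooked edge goes into this slot.
- nut_center (a point): Centre of the knurled brass lock nut: a cylinder 16 mm in diameter, 12 high, axis upright, white mark on top. Centre 42 mm above the counter when screwed down. Turns and rises with the nut.
- nut (a joint): Turn of the lock nut, rad: 0 screwed down, growing counter-clockwise seen from above, end stop 3.2. Starts between 0 and 0.4. It rises 1.5 mm per rad along the pin's thread; 0.05 N m turns it; it stays where left. Up to about 2.5 it blocks the pin (gives 2.5 mm at 20 N); past that, nut and pin go down together. If held from rising while turned, it slips up in the grip or pushes the pin down.
- pin_top (a point): Centre of the top of the steel valve pin, 6 mm in diameter, upright in the middle of the nut. With the pin up: 58 mm above the counter, 10 mm above the nut's top when locked, 5.2 mm when unscrewed.
- pin (a joint): How far the pin is pressed down, m: 0 up, 0.005 fully down. A spring returns it: 2.1 N to start, 5.1 N at full travel, then a hard stop.
- cover_grip (a point): Centre of the black handle bar of the white cover, which starts flat on the counter. Plate 156 (x) by 128 (y) by 4 mm, about 0.22 kg, symmetric, with a blue stripe along each edge at x = +-78 mm. Bar, over the plate's centre: 12 (x) by 70 (y) by 18 mm high, flat sides, on posts at y = +-30; this point is 31 mm above the plate's underside. z: upward normal of the plate.
- gauge: Bystander: loose round blue pressure gauge 68 mm in diameter, 28 mm high, with a brass stub, lying face up. Origin: centre of its underside.
- screwdriver: Bystander: loose screwdriver with a red handle, 200 mm long, lying along its x.
- wrench: Bystander: loose steel wrench, 180 mm long, lying along its x.
Not all that is in view belongs to the job. What is meant by the part that bears cover_grip is not pink or turquoise, and is the larger of those in its own colour.

How it is judged:
By the outcome, as a careful person would: the job done as asked, in the order asked, and still so for the second after the job is handed in, with the robot touching nothing.
It also fails if it takes over 72 s, if anything falls off the work surface, if the arm or the gripper's body presses on something with over 40 N, if the wrist force passes 120 N, or if a joint passes its speed limit or range.

## Working session

There is one attempt and no reset: what is moved stays moved. The work goes in short steps, Python scripts to look and compute and a tool call to move; the robot and the scene stay as the last step left them, time stands still between calls to the robot, and variables do not carry over. Pictures are saved under pics/ and viewed, and the job is handed in when it is done.

Besides the shell and the picture viewer there is one more tool, called after "Emit:" by a JSON object that holds its "op" and its "data", one argument or row to a line. step_arm: Moves the arm, as the interface text tells. Its arguments: {"type":"object","properties":{"increments":{"type":"array"},"hand":{"type":"number"},"grip_force":{"type":"number"}},"required":["increments"]}

```bash
ls; mkdir -p pics
python3 - <<'E'
from bench import r
import cv2
s=r.read_state();print(s)
for n in ("scene","side","wrist"):
    c=r.camera(n);cv2.imwrite(f"pics/{n}0.png",c["pixels"]);print(n,c["camera_matrix"].tolist(),c["extrinsics"].round(4).tolist(),[k for k in c])
E
```

```text
pics
{'time': 0.0, 'joint_positions': array([-1.24259941,  0.33283277, -0.06469385,  1.46093408,  0.0215958 ,
        1.3498802 , -0.08851442]), 'joint_vel': array([-3.18461145e-04, -1.95906720e-03, -1.90625064e-03, -8.50514421e-04,
        5.45987325e-04,  3.85498027e-04,  3.63043220e-05]), 'joint_torque': array([ 1.93348825e-06, -6.23264909e+01,  2.41359381e-02, -3.89887154e+01,
       -6.15605107e-02,  3.97246750e-02,  1.26785753e-04]), 'ee_pos': array([0.21465649, 0.58658057, 0.22178179]), 'eef_rot': array([ 1.74500612e-01,  9.84656831e-01, -6.73796460e-04, -8.84389100e-05]), 'ft_force': array([0.27706174, 0.31043339, 0.11747331]), 'torque': array([ 0.01180436, -0.02710735,  0.04986191]), 'width': 0.0868988384636489}
scene [[434.13075887860515, 0.0, 308.61909813823877], [0.0, 434.13075887860515, 201.38191038233796], [0.0, 0.0, 1.0]] [[-0.6728, -0.5916, 0.4443, 1.0373], [0.7398, -0.5328, 0.4109, 0.4446], [-0.0064, 0.6051, 0.7961, 0.9157], [0.0, 0.0, 0.0, 1.0]] ['pixels', 'camera_matrix', 'extrinsics']
side [[482.90677576517595, 0.0, 322.8386289964128], [0.0, 482.90677576517595, 200.2866967103072], [0.0, 0.0, 1.0]] [[0.8161, 0.286, -0.5021, -0.086], [-0.5778, 0.4169, -0.7017, -0.8984], [0.0086, 0.8628, 0.5055, 0.717], [0.0, 0.0, 0.0, 1.0]] ['pixels', 'camera_matrix', 'extrinsics']
wrist [[309.70691628693146, 0.0, 323.83370207129553], [0.0, 309.70691628693146, 197.27170767294606], [0.0, 0.0, 1.0]] [[0.3435, -0.9094, -0.2344, 0.1514], [0.9391, 0.3327, 0.0857, 0.6096], [0.0, -0.2496, 0.9684, 0.3829], [0.0, 0.0, 0.0, 1.0]] ['pixels', 'camera_matrix', 'extrinsics']
```

View pics/scene0.png

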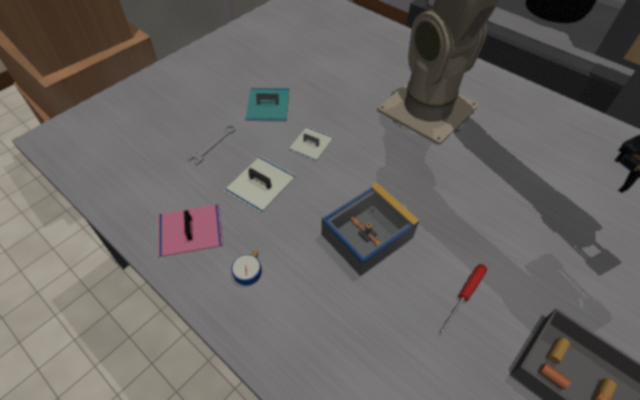

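View pics/side0.png

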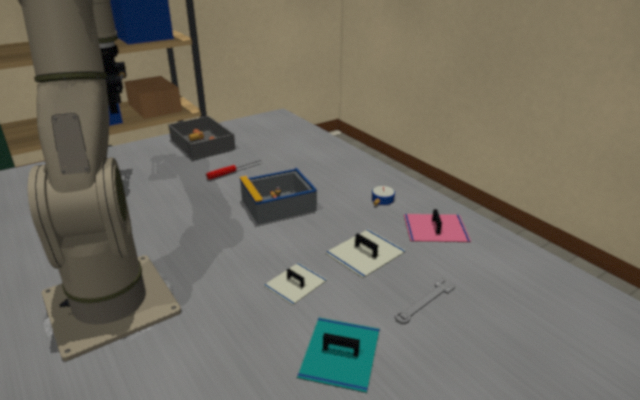

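View pics/wrist0.png

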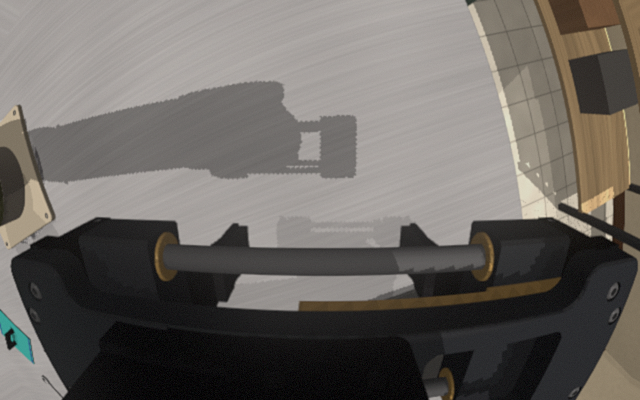

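```bash
cat > h.py <<'E'
import numpy as np, cv2
def ray(c,u,v,fish=False):
    K=c["camera_matrix"];E=c["extrinsics"]
    x=(u-K[0,2])/K[0,0];y=(v-K[1,2])/K[1,1]
    if fish:
        t=np.hypot(x,y);k=np.sin(t)/t if t>1e-9 else 1
        d=np.array([x*k,-y*k,-np.cos(t)])
    else: d=np.array([x,-y,-1.])
    d=E[:3,:3]@d; return E[:3,3].copy(),d/np.linalg.norm(d)
def onz(c,u,v,z,fish=False):
    o,d=ray(c,u,v,fish);return o+d*(z-o[2])/d[2]
def tri(*rays):
    A=np.zeros((3,3));b=np.zeros(3)
    for o,d in rays:
        P=np.eye(3)-np.outer(d,d);A+=P;b+=P@o
    p=np.linalg.solve(A,b);return p,[np.linalg.norm(np.cross(p-o,d)) for o,d in rays]
def proj(c,p,fish=False):
    K=c["camera_matrix"];E=c["extrinsics"]
    q=E[:3,:3].T@(np.asarray(p)-E[:3,3]);x,y,z=q[0],-q[1],-q[2]
    if fish:
        rr=np.hypot(x,y);t=np.arctan2(rr,z);x,y=x/rr*t,y/rr*t
    else:x,y=x/z,y/z
    return np.array([K[0,0]*x+K[0,2],K[1,1]*y+K[1,2]])
def crop(img,x0,y0,x1,y1,name,s):
    cv2.imwrite("pics/"+name,cv2.resize(img[y0:y1,x0:x1],None,fx=s,fy=s,interpolation=cv2.INTER_CUBIC))
E
python3 - <<'E'
from bench import r
from h import *
import pickle
C={n:r.camera(n) for n in("scene","side")}
pickle.dump(C,open("c0.pkl","wb"))
for n,b in (("scene",(215,145,425,275)),("side",(230,160,420,285))):
    crop(C[n]["pixels"],*b,n+"_crop.png",3.8)
    hsv=cv2.cvtColor(C[n]["pixels"],cv2.COLOR_BGR2HSV)
    print(n)
    for nm,lo,hi in(("yellow",(15,150,120),(30,255,255)),("blue",(100,110,50),(125,255,255)),("cream",(20,15,180),(45,80,255))):
        m=cv2.inRange(hsv,lo,hi)
        cs,_=cv2.findContours(m,cv2.RETR_EXTERNAL,cv2.CHAIN_APPROX_SIMPLE)
        for k in cs:
            if cv2.contourArea(k)>60:
                mm=cv2.moments(k);u,v=mm['m10']/mm['m00'],mm['m01']/mm['m00']
                print(nm,cv2.contourArea(k),round(u,1),round(v,1),onz(C[n],u,v,.0).round(3),cv2.boxPoints(cv2.minAreaRect(k)).round(1).tolist())
E
```

```text
scene
yellow 205.5 396.4 204.9 [ 0.38   0.151 -0.   ] [[372.6000061035156, 187.60000610351562], [376.0, 183.6999969482422], [417.0, 219.89999389648438], [413.5, 223.8000030517578]]
blue 85.5 248.5 279.8 [0.79  0.022 0.   ] [[234.0, 276.0], [260.0, 270.0], [262.5, 280.70001220703125], [236.5, 286.70001220703125]]
blue 295.5 358.4 240.8 [0.534 0.146 0.   ] [[321.8999938964844, 219.60000610351562], [374.29998779296875, 178.89999389648438], [411.20001220703125, 226.3000030517578], [358.79998779296875, 267.0]]
side
yellow 161.0 251.1 188.4 [0.487 0.279 0.   ] [[239.6999969482422, 177.89999389648438], [245.3000030517578, 174.0], [262.20001220703125, 198.1999969482422], [256.6000061035156, 202.10000610351562]]
blue 87.5 384.9 199.5 [ 0.78  -0.003  0.   ] [[372.5, 203.5], [373.0, 194.0], [393.20001220703125, 195.0], [392.70001220703125, 204.5]]
blue 128.0 295.2 190.5 [0.591 0.192 0.   ] [[250.5, 179.5], [309.5, 165.60000610351562], [315.5, 191.0], [256.3999938964844, 204.8000030517578]]
blue 97.0 114.8 118.3 [0.307 1.12  0.   ] [[106.80000305175781, 108.19999694824219], [118.19999694824219, 106.0], [121.4000015258789, 122.0999984741211], [110.0999984741211, 124.4000015258789]]
blue 2201.5 141.4 19.9 [1.076 3.233 0.   ] [[110.30000305175781, 0.10000000149011612], [167.1999969482422, -6.199999809265137], [172.10000610351562, 38.20000076293945], [115.30000305175781, 44.5]]
cream 459.0 294.2 284.9 [ 0.354 -0.175  0.   ] [[269.70001220703125, 282.6000061035156], [305.1000061035156, 258.29998779296875], [320.79998779296875, 281.20001220703125], [285.5, 305.5]]
cream 733.0 364.0 255.2 [ 0.555 -0.179  0.   ] [[332.3999938964844, 251.0], [352.0, 220.89999389648438], [398.5, 251.3000030517578], [378.8999938964844, 281.29998779296875]]
```

View pics/scene_crop.png

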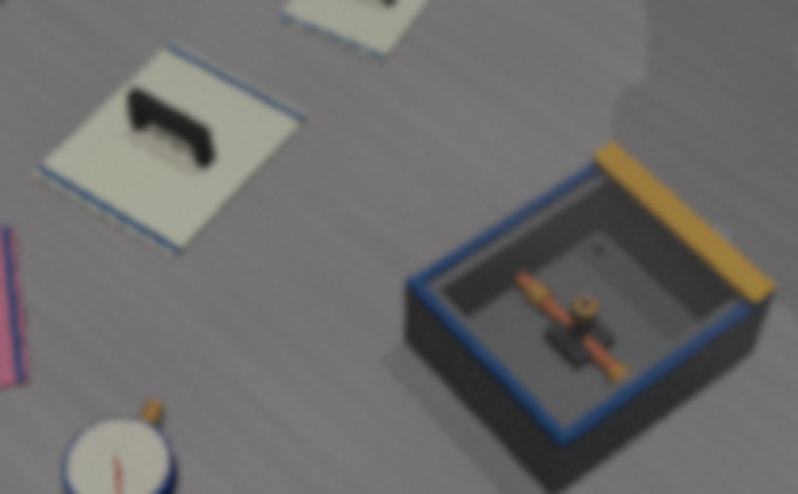

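View pics/side_crop.png

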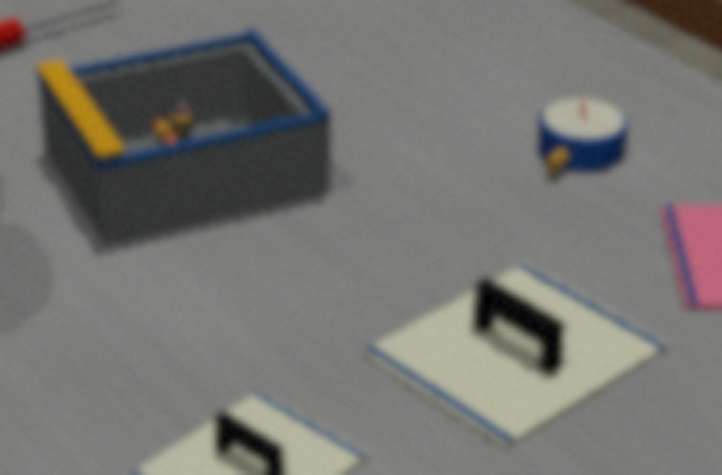

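Run:
```python
from h import *
import pickle
C=pickle.load(open("c0.pkl","rb"))
def s(u,v): return 215+u/3.8,145+v/3.8
def d(u,v): return 230+u/3.8,160+v/3.8
P={}
for n,(sc,si,z) in {"+x-y":((408,281),(328,112),.07),"+x+y":((562,441),(253,33),.07),"lipB-y":((612,143),(103,155),.0755),"lipB+y":((775,288),(40,66),.0755)}.items():
    a=onz(C["scene"],*s(*sc),z);b=onz(C["side"],*d(*si),z);t=tri(ray(C["scene"],*s(*sc)),ray(C["side"],*d(*si)))
    print(n,a.round(4),b.round(4),t[0].round(4),np.round(t[1],4))
for n,(sc,si,z) in {"A":((170,45),(370,348),.004),"B":((303,118),(523,266),.004),"Cc":((180,250),(665,347),.004),"D":((38,168),(513,440),.004),"nut":((586,305),(180,118),.05)}.items():
    print(n,onz(C["scene"],*s(*sc),z).round(4),onz(C["side"],*d(*si),z).round(4))
for sc in((130,90),(213,150)):print(onz(C["scene"],*s(*sc),.04))
for sc in((485,283),(560,328)):print(onz(C["side"],*d(*sc),.04))
```

```text
+x-y [0.5822 0.0676 0.07  ] [0.5758 0.0578 0.07  ] [0.5802 0.0652 0.0653] [0.0006 0.0006]
+x+y [0.6077 0.209  0.07  ] [0.5997 0.1959 0.07  ] [0.6055 0.2069 0.0641] [0.0009 0.0009]
lipB-y [0.4114 0.097  0.0755] [0.4078 0.0871 0.0755] [0.41   0.0947 0.0716] [0.0015 0.0015]
lipB+y [0.4375 0.2418 0.0755] [0.4323 0.2301 0.0755] [0.4355 0.2401 0.0708] [0.0014 0.0014]
A [ 0.5037 -0.2377  0.004 ] [ 0.4864 -0.1199  0.004 ]
B [ 0.4892 -0.1135  0.004 ] [ 0.63   -0.1029  0.004 ]
Cc [ 0.6316 -0.0945  0.004 ] [ 0.6456 -0.2285  0.004 ]
D [ 0.649  -0.2214  0.004 ] [ 0.5032 -0.2452  0.004 ]
nut [0.5101 0.1544 0.05  ] [0.5005 0.1419 0.05  ]
[ 0.57381554 -0.20048506  0.04      ]
[ 0.57323059 -0.11762356  0.04      ]
[ 0.56068594 -0.14425682  0.04      ]
[ 0.56815066 -0.21003638  0.04      ]
```

```bash
cat >> h.py <<'E'
from scipy.spatial.transform import Rotation as Ro
def down(az,tilt=0):
    """tool z down, tool y at azimuth az (deg); tilt deg about world horizontal axis = tool x (raises +y side if positive)"""
    a=np.radians(az);y=np.array([np.cos(a),np.sin(a),0]);z=np.array([0,0,-1.]);x=np.cross(y,z)
    R=Ro.from_matrix(np.c_[x,y,z])
    return R*Ro.from_rotvec([np.radians(-tilt),0,0])
def go(s,pos,R):
    R0=Ro.from_quat(s["eef_rot"]);d=R0.inv().apply(np.asarray(pos)-s["ee_pos"]);w=(R0.inv()*R).as_rotvec()
    print("shift",d.round(4).tolist(),"turn",w.round(4).tolist())
def show(s):
    R=Ro.from_quat(s["eef_rot"]).as_matrix()
    print("t",round(s["time"],2),"pos",s["ee_pos"].round(4),"y az",np.degrees(np.arctan2(R[1,1],R[0,1])).round(2),"z",R[:,2].round(4),"yz",R[2,1].round(4),"w",round(s["width"],4),"F",s["ft_force"].round(1),"j",s["joint_positions"].round(2))
E
python3 - <<'E'
from bench import r
from h import *
s=r.read_state();show(s)
go(s,[.431,.128,.15],down(-74))
go(s,[.431,.128,.2],down(5))
print(down(10,10).as_matrix()[2,1])
E
```

```text
t 0.25 pos [0.2147 0.5868 0.2222] y az 69.9 z [-2.e-04 -6.e-04 -1.e+00] yz -0.0006 w 0.0872 F [-0.3 -0.2 -0.9] j [-1.24  0.33 -0.06  1.46  0.02  1.35 -0.09]
shift [-0.3608, -0.3565, 0.0724] turn [-0.0002, 0.0008, 2.5116]
shift [-0.3608, -0.3565, 0.0224] turn [-0.0005, 0.0004, 1.1327]
0.17364817766693036
```

Emit:
{"op": "step_arm", "data": {
  "increments": [
    [[-0.3608,-0.3565,0.03],[0,0,2.5]],
    [[-0.3608,-0.3565,0.03],[0,0,2.5]],
    [[-0.3608,-0.3565,0.03],[0,0,2.5]],
    [[-0.3608,-0.3565,0.03],[0,0,2.5]],
    [[-0.3608,-0.3565,0.03],[0,0,2.5]]
  ],
  "hand": 0
}}

```text
time: 0.75
ee_pos: [0.3217, 0.3593, 0.2076]
eef_rot: [0.526, 0.851, 0.0, -0.0]
ft_force: [0.8, 0.8, 1.2]
width: 0.0552
```

Run:
```python
from bench import r
from h import *
s=r.read_state();show(s)
go(s,[.431,.128,.15],down(-74))
```

```text
t 0.75 pos [0.3217 0.3593 0.2076] y az 26.58 z [ 1.e-04  3.e-04 -1.e+00] yz 0.0003 w 0.0552 F [0.8 0.8 1.2] j [-1.06  0.02  0.12  1.85 -0.    1.27 -0.47]
shift [-0.2558, -0.0057, 0.0576] turn [0.0, -0.0004, 1.7554]
```

Emit:
{"op": "step_arm", "data": {
  "increments": [
    [[-0.2558,-0.0057,0.0576],[0,0,1.75]],
    [[-0.2558,-0.0057,0.0576],[0,0,1.75]],
    [[-0.2558,-0.0057,0.0576],[0,0,1.75]],
    [[-0.2558,-0.0057,0.0576],[0,0,1.75]],
    [[-0.2558,-0.0057,0.0576],[0,0,1.75]]
  ]
}}

```text
time: 1.25
ee_pos: [0.4256, 0.1387, 0.153]
eef_rot: [0.801, 0.599, 0.001, -0.0]
ft_force: [0.8, 1.1, 0.0]
width: 0.0436
```

Run:
```python
from bench import r
from h import *
s=r.read_state();show(s)
go(s,[.431,.128,.15],down(-74))
```

```text
t 1.25 pos [0.4256 0.1387 0.153 ] y az -16.38 z [ 7.e-04  8.e-04 -1.e+00] yz 0.0005 w 0.0436 F [0.8 1.1 0. ] j [-0.79 -0.02  0.37  2.02  0.01  1.15 -0.71]
shift [-0.0087, 0.0082, 0.003] turn [-0.0, -0.0011, 1.0056]
```

Emit:
{"op": "step_arm", "data": {
  "increments": [
    [[-0.0087,0.0082,0.003],[0,0,1.0]],
    [[-0.0087,0.0082,0.003],[0,0,1.0]],
    [[-0.0087,0.0082,0.003],[0,0,1.0]],
    [[-0.0087,0.0082,0.003],[0,0,1.0]],
    [[-0.0087,0.0082,0.003],[0,0,1.0]]
  ]
}}

```text
time: 1.75
ee_pos: [0.431, 0.1279, 0.15]
eef_rot: [0.965, 0.264, 0.0, -0.0]
ft_force: [0.4, 1.2, 0.5]
width: 0.0434
```

Run:
```python
from bench import r
from h import *
s=r.read_state();show(s)
import pickle
c=r.camera("wrist");pickle.dump(c,open("w1.pkl","wb"))
cv2.imwrite("pics/w1.png",c["pixels"])
crop(c["pixels"],230,100,430,250,"w1c.png",4)
print(proj(c,[.508,.151,.054],True))
```

```text
t 1.75 pos [0.431  0.1279 0.15  ] y az -59.38 z [ 5.e-04  7.e-04 -1.e+00] yz -0.0004 w 0.0434 F [0.4 1.2 0.5] j [-0.77 -0.02  0.38  2.02  0.01  1.14 -1.43]
[346.98246751 107.66135444]
```

View pics/w1.png

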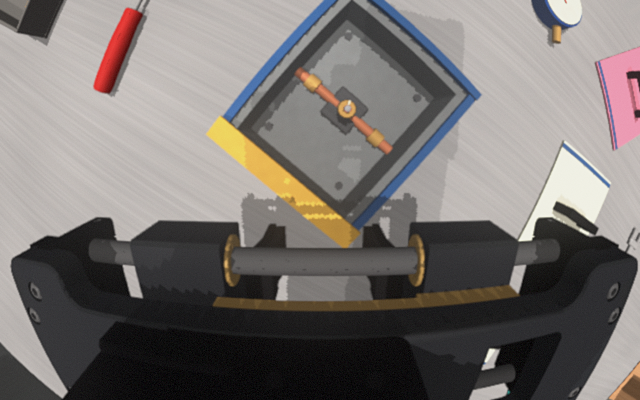

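View pics/w1c.png

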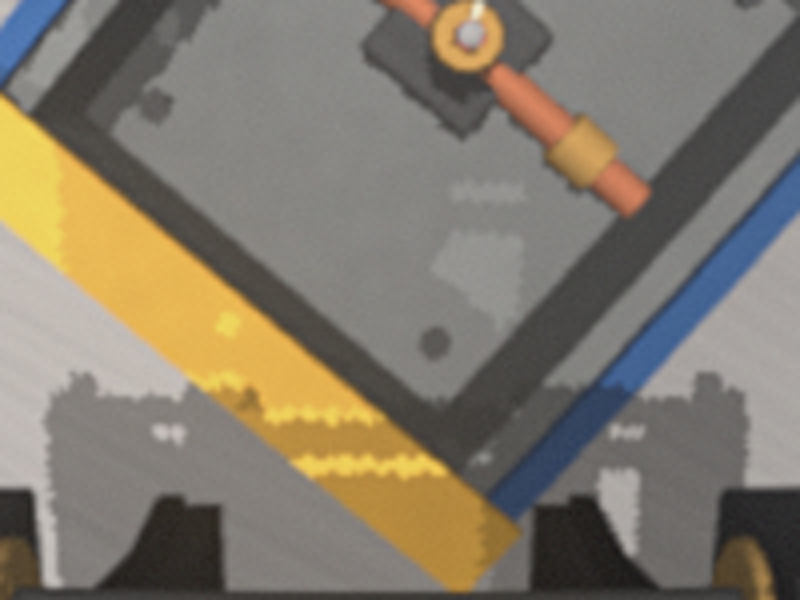

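Run:
```python
from h import *
import pickle
c=pickle.load(open("w1.pkl","rb"))
h=cv2.cvtColor(c["pixels"],cv2.COLOR_BGR2HSV)
crop(c["pixels"],320,80,375,135,"w1n.png",10)
crop(c["pixels"],200,0,500,240,"w1b.png",2.6)
print(onz(c,347.2,109,.05,True),onz(c,347.5,109,.058,True),onz(c,480,95,.067,True))
```

```text
[0.5074079  0.15009419 0.05      ] [0.50699278 0.15024842 0.058     ] [0.58015649 0.06214576 0.067     ]
```

View pics/w1n.png

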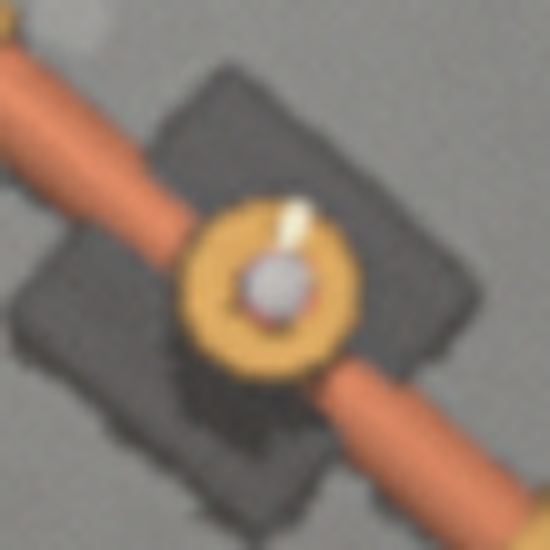

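View pics/w1b.png

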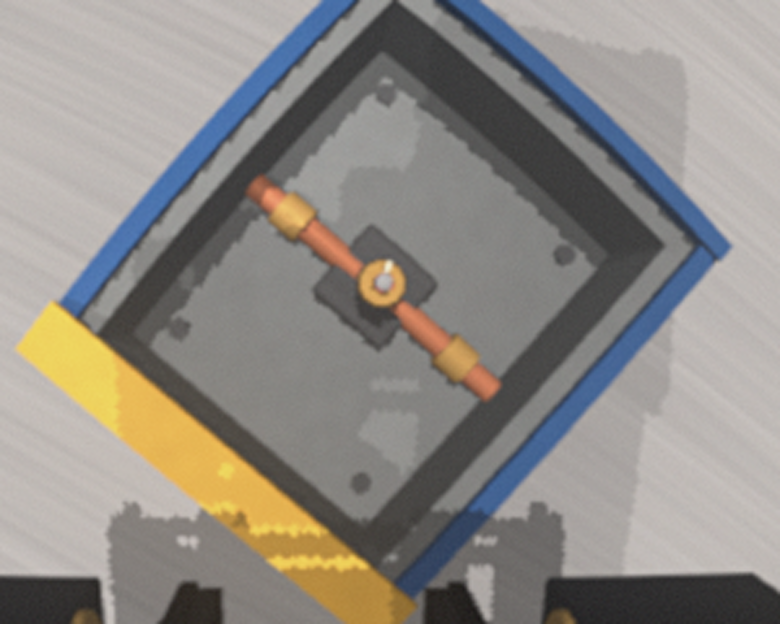

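Run:
```python
from h import *
import pickle
c=pickle.load(open("w1.pkl","rb"))
D=[((55,301),(-69,74),.0755),((18,348),(-81-7,74),.0755),((732,246),(88,-74),.070),((662,244),(73,-59),.062),((395,3),(73,59),.062),((416,604),(-69,-74),.0755)]
L=[];W=[]
for (u,v),l,z in D:
    p=onz(c,200+u/2.6-.3,v/2.6-.3,z,True);W.append(p[:2]);L.append(np.array(l)/1000.)
L=np.array(L);W=np.array(W)
def fit(L,W):
    lc,wc=L.mean(0),W.mean(0);H=(L-lc).T@(W-wc);a=np.arctan2(H[0,1]-H[1,0],H[0,0]+H[1,1])
    R=np.array([[np.cos(a),-np.sin(a)],[np.sin(a),np.cos(a)]]);t=wc-R@lc
    print("yaw",np.degrees(a),"c",t,"res mm",((W-(L@R.T+t))*1000).round(1).tolist())
fit(L,W)
for i in range(6):fit(np.delete(L,i,0),np.delete(W,i,0))
print(onz(c,346.8,108.5,.0482,True),onz(c,347.4,108.2,.058,True))
```

```text
yaw -10.298873317579142 c [0.5074664  0.15051929] res mm [[0.7, -1.5], [1.1, -1.0], [-0.5, 0.7], [-0.6, 1.8], [-1.8, -1.3], [1.2, 1.4]]
yaw -10.335632056508608 c [0.50734189 0.15083207] res mm [[1.2, -1.4], [-0.4, 0.4], [-0.5, 1.5], [-1.7, -1.6], [1.3, 1.0]]
yaw -10.26079848792487 c [0.50722546 0.15071017] res mm [[1.0, -1.7], [-0.4, 0.5], [-0.4, 1.6], [-1.5, -1.6], [1.4, 1.2]]
yaw -10.304295949084056 c [0.50757151 0.15037668] res mm [[0.6, -1.4], [1.0, -0.9], [-0.7, 1.9], [-1.9, -1.2], [1.1, 1.5]]
yaw -10.378199826271343 c [0.50757526 0.15014761] res mm [[0.5, -1.2], [0.9, -0.7], [-0.5, 1.2], [-2.0, -0.8], [1.1, 1.6]]
yaw -10.267189576164075 c [0.50782213 0.15078967] res mm [[0.4, -1.8], [0.8, -1.2], [-0.9, 0.4], [-1.0, 1.5], [0.8, 1.1]]
yaw -10.242788530623748 c [0.50724682 0.15023156] res mm [[1.0, -1.2], [1.5, -0.6], [-0.4, 0.9], [-0.5, 2.0], [-1.5, -1.1]]
[0.50771945 0.15051872 0.0482    ] [0.5075132  0.15065421 0.058     ]
```

Run:
```python
from bench import r
from h import *
s=r.read_state()
go(s,[.5076,.1506,.15],down(-60));go(s,[.5076,.1506,.09],down(-60));go(s,[.5076,.1506,.026],down(-60))
```

```text
shift [0.0777, 0.0188, 0.0] turn [-0.0004, -0.0008, 0.001]
shift [0.0776, 0.0188, 0.06] turn [-0.0004, -0.0008, 0.001]
shift [0.0776, 0.0188, 0.124] turn [-0.0004, -0.0008, 0.001]
```

Emit:
{"op": "step_arm", "data": {
  "increments": [
    [[0.0777,0.0188,0.0],[0,0,0]],
    [[0.0777,0.0188,0.0],[0,0,0]],
    [[0.0777,0.0188,0.04],[0,0,0]],
    [[0.0777,0.0188,0.06],[0,0,0]],
    [[0.0777,0.0188,0.06],[0,0,0]]
  ]
}}

```text
time: 2.3
ee_pos: [0.5058, 0.1499, 0.0873]
eef_rot: [0.965, 0.261, -0.002, 0.0]
ft_force: [-0.8, -0.9, -0.5]
width: 0.0436
```

Run:
```python
from bench import r
from h import *
s=r.read_state();show(s)
go(s,[.5076,.1506,.026],down(-60))
```

```text
t 2.3 pos [0.5058 0.1499 0.0873] y az -59.78 z [-0.0042 -0.002  -1.    ] yz -0.0004 w 0.0436 F [-0.8 -0.9 -0.5] j [-0.73  0.25  0.41  1.89 -0.12  1.03 -1.32]
shift [0.0022, 0.0003, 0.0613] turn [-0.0004, 0.0046, 0.0039]
```

Emit:
{"op": "step_arm", "data": {
  "increments": [
    [[0.0022,0.0003,0.03],[0,0.0046,0]],
    [[0.0022,0.0003,0.055],[0,0.0046,0]],
    [[0.0022,0.0003,0.061],[0,0.0046,0]],
    [[0.0022,0.0003,0.061],[0,0.0046,0]]
  ]
}}

```text
time: 2.7
ee_pos: [0.5077, 0.1506, 0.0269]
eef_rot: [0.965, 0.261, -0.0, -0.0]
ft_force: [-0.1, -0.1, 0.4]
width: 0.0432
```

Emit:
{"op": "step_arm", "data": {
  "increments": [
    [[0,0,0],[0,0,0]],
    [[0,0,0],[0,0,0]],
    [[0,0,0],[0,0,0]],
    [[0,0,0],[0,0,0]]
  ],
  "hand": 1,
  "grip_force": 20
}}

```text
time: 3.1
ee_pos: [0.508, 0.1508, 0.0275]
eef_rot: [0.965, 0.261, 0.0, -0.0]
ft_force: [-0.3, -1.0, -0.1]
width: 0.0194
```

Run:
```python
from bench import r
from h import *
s=r.read_state();show(s)
```

```text
t 3.1 pos [0.508  0.1508 0.0275] y az -59.71 z [ 4.e-04  7.e-04 -1.e+00] yz -0.0004 w 0.0194 F [-0.3 -1.  -0.1] j [-0.71  0.34  0.39  1.93 -0.16  0.9  -1.28]
```

Still closing; a little more.

Emit:
{"op": "step_arm", "data": {
  "increments": [
    [[0,0,0],[0,0,0]],
    [[0,0,0],[0,0,0]],
    [[0,0,0],[0,0,0]]
  ]
}}

```text
time: 3.4
ee_pos: [0.5078, 0.1511, 0.0275]
eef_rot: [0.965, 0.261, 0.0, -0.0]
ft_force: [-1.2, 0.9, 0.0]
width: 0.0151
```

Emit:
{"op": "step_arm", "data": {
  "increments": [
    [[0,0,-0.0002],[0,0,-0.14]],
    [[0,0,-0.0004],[0,0,-0.28]],
    [[0,0,-0.0006],[0,0,-0.42]],
    [[0,0,-0.0008],[0,0,-0.56]],
    [[0,0,-0.001],[0,0,-0.7]]
  ]
}}

```text
time: 3.9
ee_pos: [0.5075, 0.1514, 0.0284]
eef_rot: [0.815, 0.579, 0.0, -0.001]
ft_force: [-3.2, 2.2, 0.9]
width: 0.0152
```

Run:
```python
from bench import r
from h import *
s=r.read_state();show(s);print(s["torque"])
```

```text
t 3.9 pos [0.5075 0.1514 0.0284] y az -19.25 z [-5.0e-04  1.2e-03 -1.0e+00] yz -0.0009 w 0.0152 F [-3.2  2.2  0.9] j [-0.61  0.33  0.27  1.93 -0.11  0.9  -0.62]
[ 0.28019744  0.49016236 -0.0094202 ]
```

Emit:
{"op": "step_arm", "data": {
  "increments": [
    [[0,0,-0.0002],[0,0,-0.14]],
    [[0,0,-0.0004],[0,0,-0.28]],
    [[0,0,-0.0006],[0,0,-0.42]],
    [[0,0,-0.0008],[0,0,-0.56]],
    [[0,0,-0.001],[0,0,-0.7]]
  ]
}}

```text
time: 4.4
ee_pos: [0.5071, 0.1514, 0.0294]
eef_rot: [0.565, 0.825, 0.0, -0.001]
ft_force: [-2.6, 1.7, 1.5]
width: 0.015
```

Emit:
{"op": "step_arm", "data": {
  "increments": [
    [[0,0,-0.0002],[0,0,-0.14]],
    [[0,0,-0.0004],[0,0,-0.28]],
    [[0,0,-0.0006],[0,0,-0.42]],
    [[0,0,-0.0008],[0,0,-0.56]],
    [[0,0,-0.001],[0,0,-0.7]]
  ]
}}

```text
time: 4.9
ee_pos: [0.5067, 0.1511, 0.0303]
eef_rot: [0.245, 0.969, 0.0, -0.001]
ft_force: [-3.0, 1.0, 1.3]
width: 0.0148
```

Run:
```python
from bench import r
from h import *
s=r.read_state();show(s);print(s["torque"])
```

```text
t 4.9 pos [0.5067 0.1511 0.0303] y az 61.61 z [-2.3e-03  7.0e-04 -1.0e+00] yz -0.0004 w 0.0148 F [-3.   1.   1.3] j [-0.41  0.32  0.04  1.92 -0.02  0.91  0.71]
[-0.03754499  0.59522432 -0.07420941]
```

Emit:
{"op": "step_arm", "data": {
  "increments": [
    [[0,0,-0.0002],[0,0,-0.14]],
    [[0,0,-0.0004],[0,0,-0.28]],
    [[0,0,-0.0006],[0,0,-0.42]],
    [[0,0,-0.0008],[0,0,-0.56]],
    [[0,0,-0.001],[0,0,-0.7]]
  ]
}}

```text
time: 5.4
ee_pos: [0.5066, 0.1508, 0.0313]
eef_rot: [-0.105, 0.994, 0.0, -0.001]
ft_force: [-1.7, -0.6, 1.0]
width: 0.0155
```

Emit:
{"op": "step_arm", "data": {
  "increments": [
    [[0,0,-0.0002],[0,0,-0.12]],
    [[0,0,-0.0004],[0,0,-0.24]],
    [[0,0,-0.0005],[0,0,-0.36]],
    [[0,0,-0.0005],[0,0,-0.48]],
    [[0,0,-0.0005],[0,0,-0.48]]
  ]
}}

```text
time: 5.9
ee_pos: [0.5065, 0.1503, 0.0316]
eef_rot: [-0.339, 0.941, 0.001, -0.001]
ft_force: [-0.6, 0.1, 0.6]
width: 0.0154
```

Run:
```python
from bench import r
from h import *
s=r.read_state();show(s);print(s["torque"])
```

```text
t 5.9 pos [0.5065 0.1503 0.0316] y az 129.62 z [-0.0031 -0.     -1.    ] yz 0.0019 w 0.0154 F [-0.6  0.1  0.6] j [-0.24  0.33 -0.15  1.91  0.06  0.92  1.84]
[0.01304181 0.33866865 0.05873747]
```

Emit:
{"op": "step_arm", "data": {
  "increments": [
    [[0,0,0],[0,0,-0.1]],
    [[0,0,0],[0,0,-0.2]],
    [[0,0,0],[0,0,-0.2]]
  ]
}}

```text
time: 6.2
ee_pos: [0.5069, 0.1506, 0.0316]
eef_rot: [-0.43, 0.903, 0.001, -0.001]
ft_force: [0.6, 0.7, -1.1]
width: 0.015
```

Run:
```python
from bench import r
from h import *
s=r.read_state();show(s);print(s["torque"])
```

```text
t 6.2 pos [0.5069 0.1506 0.0316] y az 140.98 z [-2.4e-03  4.0e-04 -1.0e+00] yz 0.0021 w 0.015 F [ 0.6  0.7 -1.1] j [-0.22  0.33 -0.18  1.9   0.07  0.92  2.03]
[ 0.4681771  -0.18923636  0.02936399]
```

Emit:
{"op": "step_arm", "data": {
  "increments": [
    [[0,0,0],[0,0,0]],
    [[0,0,0],[0,0,0]],
    [[0,0,0],[0,0,0]]
  ],
  "hand": 0
}}

```text
time: 6.5
ee_pos: [0.5069, 0.1504, 0.0317]
eef_rot: [-0.429, 0.903, 0.001, -0.001]
ft_force: [-0.2, -0.2, -0.3]
width: 0.0313
```

Emit:
{"op": "step_arm", "data": {
  "increments": [
    [[0,0,-0.04],[0,0,0]],
    [[0,0,-0.08],[0,0,0]],
    [[-0.06,0,-0.1],[0,0,0]],
    [[-0.085,0,-0.11],[0,0,0]],
    [[-0.085,0,-0.11],[0,0,0]]
  ]
}}

```text
time: 7.0
ee_pos: [0.563, 0.2211, 0.1438]
eef_rot: [-0.43, 0.903, 0.001, 0.001]
ft_force: [-0.8, -0.6, 0.6]
width: 0.0433
```

Run:
```python
from bench import r
from h import *
import pickle
s=r.read_state();show(s)
c=r.camera("wrist");pickle.dump(c,open("w2.pkl","wb"))
cv2.imwrite("pics/w2.png",c["pixels"]);p=proj(c,[.5076,.1506,.055],True);print(p)
u,v=int(p[0]),max(int(p[1]),30)
crop(c["pixels"],u-30,v-30,u+30,v+30,"w2n.png",10);print(u,v)
```

```text
t 7.0 pos [0.563  0.2211 0.1438] y az 140.99 z [ 0.0014  0.0038 -1.    ] yz 0.0013 w 0.0433 F [-0.8 -0.6  0.6] j [-0.28  0.35 -0.2   1.61  0.07  1.19  1.96]
[322.71927086  91.48304419]
322 91
```

View pics/w2n.png

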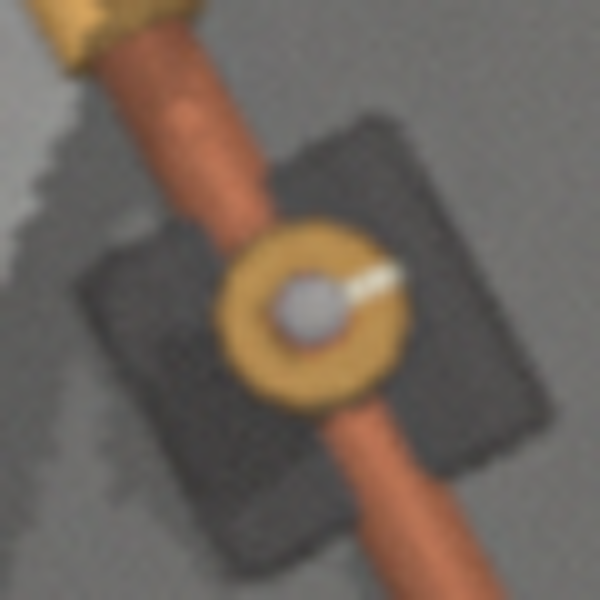

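View pics/w2.png

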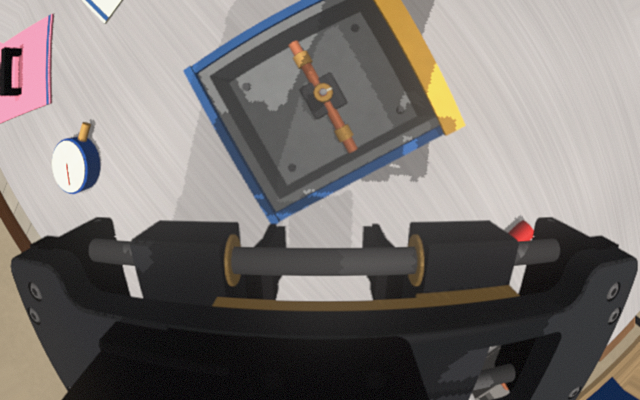

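Run:
```python
from h import *
import pickle
a=pickle.load(open("w1.pkl","rb"));b=pickle.load(open("w2.pkl","rb"))
f=lambda c,x,y,x0,y0,z:onz(c,x0+x/10-.45,y0+y/10-.45,z,True)
def ang(c,p,q,x0,y0,z):
    A=f(c,*p,x0,y0,z);B=f(c,*q,x0,y0,z);d=B-A;print(A.round(4),np.hypot(*d[:2])*1e3);return np.arctan2(d[1],d[0])
A=ang(a,(271,290),(298,205),320,80,.0482);B=ang(b,(313,316),(395,272),292,61,.0528)
print(A,B,(B-A)%(2*np.pi))
print(f(b,312,308,292,61,.058))
```

```text
[0.5076 0.1506 0.0482] 7.6203202771282
[0.5077 0.1509 0.0528] 7.492040678915135
0.23548505417056764 2.96538161407274 2.7298965599021723
[0.50766928 0.15073278 0.058     ]
```

Run:
```python
from bench import r
from h import *
s=r.read_state();show(s)
go(s,[.5076,.1507,.1],down(141));go(s,[.5076,.1507,.0315],down(141))
```

```text
t 7.05 pos [0.5617 0.2186 0.1422] y az 140.93 z [-0.0011  0.0016 -1.    ] yz 0.0019 w 0.0433 F [ 0.2 -1.  -0.1] j [-0.28  0.35 -0.2   1.62  0.07  1.19  1.96]
shift [0.0868, -0.0009, 0.0422] turn [0.0019, 0.0006, -0.0013]
shift [0.0869, -0.001, 0.1107] turn [0.0019, 0.0006, -0.0013]
```

Emit:
{"op": "step_arm", "data": {
  "increments": [
    [[0.05,0,0.0],[0,0,0]],
    [[0.0868,-0.001,0.03],[0.0019,0,0]],
    [[0.0868,-0.001,0.05],[0.0019,0,0]],
    [[0.0868,-0.001,0.05],[0.0019,0,0]]
  ]
}}

```text
time: 7.45
ee_pos: [0.5051, 0.1482, 0.0895]
eef_rot: [-0.429, 0.903, 0.0, -0.002]
ft_force: [-1.1, 0.5, 0.2]
width: 0.0435
```

Run:
```python
from bench import r
from h import *
s=r.read_state();show(s)
go(s,[.5076,.1507,.0315],down(141))
```

```text
t 7.45 pos [0.5051 0.1482 0.0895] y az 140.76 z [-0.0045 -0.0019 -1.    ] yz 0.0023 w 0.0435 F [-1.1  0.5  0.2] j [-0.21  0.25 -0.19  1.86  0.05  1.04  2.04]
shift [-0.0037, -0.0005, 0.058] turn [0.0023, -0.0043, -0.0042]
```

Emit:
{"op": "step_arm", "data": {
  "increments": [
    [[-0.0037,-0.0005,0.03],[0.0023,-0.0043,0]],
    [[-0.0037,-0.0005,0.053],[0.0023,-0.0043,0]],
    [[-0.0037,-0.0005,0.058],[0.0023,-0.0043,0]],
    [[-0.0037,-0.0005,0.058],[0.0023,-0.0043,0]]
  ]
}}

```text
time: 7.85
ee_pos: [0.5076, 0.1509, 0.0318]
eef_rot: [-0.429, 0.903, 0.0, -0.0]
ft_force: [-0.4, 0.2, 0.5]
width: 0.0435
```

Emit:
{"op": "step_arm", "data": {
  "increments": [
    [[0,0,0],[0,0,0]],
    [[0,0,0],[0,0,0]],
    [[0,0,0],[0,0,0]],
    [[0,0,0],[0,0,0]],
    [[0,0,0],[0,0,0]]
  ],
  "hand": 1,
  "grip_force": 30
}}

```text
time: 8.35
ee_pos: [0.5075, 0.1513, 0.032]
eef_rot: [-0.429, 0.903, 0.0, -0.0]
ft_force: [0.1, -0.3, 1.3]
width: 0.0147
```

Emit:
{"op": "step_arm", "data": {
  "increments": [
    [[0,0,0],[0,0,0]],
    [[0,0,0],[0,0,-0.1]],
    [[0,0,0],[0,0,-0.2]],
    [[0,0,0],[0,0,-0.25]],
    [[0,0,0],[0,0,-0.25]]
  ]
}}

```text
time: 8.85
ee_pos: [0.5075, 0.1515, 0.032]
eef_rot: [-0.538, 0.843, 0.0, -0.0]
ft_force: [-0.6, 1.6, -1.3]
width: 0.015
```

Run:
```python
from bench import r
from h import *
s=r.read_state();show(s);print(s["torque"],s["joint_torque"][6])
```

```text
t 8.85 pos [0.5075 0.1515 0.032 ] y az 155.14 z [-7.e-04  7.e-04 -1.e+00] yz 0.001 w 0.015 F [-0.6  1.6 -1.3] j [-0.18  0.33 -0.23  1.9   0.09  0.92  2.26]
[ 0.40165475  0.25726649 -0.02403942] 0.9901291877031326
```

Emit:
{"op": "step_arm", "data": {
  "increments": [
    [[0,0,0],[0,0,0]],
    [[0,0,0],[0,0,0]],
    [[0,0,0],[0,0,0]]
  ],
  "hand": 0
}}

```text
time: 9.15
ee_pos: [0.5076, 0.1513, 0.0321]
eef_rot: [-0.538, 0.843, 0.0, -0.0]
ft_force: [0.6, 0.0, -0.5]
width: 0.031
```

Emit:
{"op": "step_arm", "data": {
  "increments": [
    [[0,0,-0.04],[0,0,0]],
    [[0,0,-0.08],[0,0,0]],
    [[-0.06,0,-0.1],[0,0,0]],
    [[-0.085,0,-0.11],[0,0,0]],
    [[-0.085,0,-0.11],[0,0,0]]
  ],
  "hand": 1
}}

```text
time: 9.65
ee_pos: [0.5446, 0.2342, 0.1444]
eef_rot: [-0.54, 0.842, 0.001, 0.002]
ft_force: [-0.0, 0.9, -0.3]
width: 0.0067
```

Run:
```python
from bench import r
from h import *
import pickle
s=r.read_state();show(s)
c=r.camera("wrist");pickle.dump(c,open("w3.pkl","wb"))
cv2.imwrite("pics/w3.png",c["pixels"]);p=proj(c,[.5076,.1506,.055],True);print(p)
u,v=int(p[0]),max(int(p[1]),30)
crop(c["pixels"],u-30,v-30,u+30,v+30,"w3n.png",10);print(u,v)
```

```text
t 9.65 pos [0.5446 0.2342 0.1444] y az 155.35 z [ 0.0029  0.0046 -1.    ] yz -0.0007 w 0.0067 F [-0.   0.9 -0.3] j [-0.27  0.33 -0.26  1.64  0.09  1.18  2.16]
[323.15324178  89.42840132]
323 89
```

View pics/w3n.png

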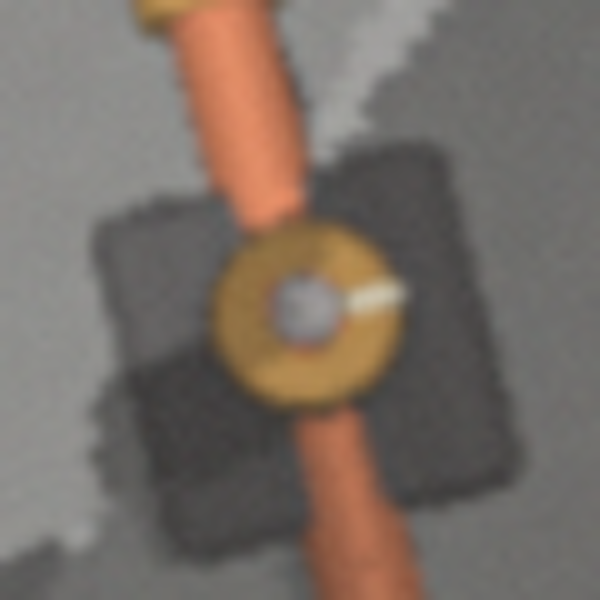

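Run:
```python
from bench import r
from h import *
s=r.read_state();show(s)
go(s,[.5076,.1507,.1],down(115))
```

```text
t 9.7 pos [0.5438 0.2311 0.1428] y az 155.24 z [ 7.0e-04  2.1e-03 -1.0e+00] yz 0.0003 w 0.0043 F [ 0.1 -1.7  0.3] j [-0.26  0.33 -0.26  1.65  0.09  1.18  2.17]
shift [0.0882, -0.0008, 0.0427] turn [0.001, 0.002, 0.7024]
```

Emit:
{"op": "step_arm", "data": {
  "increments": [
    [[0.05,0,0.02],[0,0,0.15]],
    [[0.0882,-0.0008,0.04],[0,0,0.3]],
    [[0.0882,-0.0008,0.0427],[0,0,0.45]],
    [[0.0882,-0.0008,0.0427],[0,0,0.6]],
    [[0.0882,-0.0008,0.0427],[0.001,0.002,0.7]]
  ]
}}

```text
time: 10.2
ee_pos: [0.507, 0.1489, 0.0993]
eef_rot: [-0.214, 0.977, -0.0, -0.001]
ft_force: [1.0, -1.0, 0.0]
width: 0.0007
```

Run:
```python
from bench import r
from h import *
s=r.read_state();show(s)
go(s,[.5076,.1507,.062],down(115))
```

```text
t 10.2 pos [0.507  0.1489 0.0993] y az 114.66 z [-0.0011 -0.001  -1.    ] yz -0.0004 w 0.0007 F [ 1. -1.  0.] j [-0.24  0.24 -0.15  1.86  0.04  1.05  1.6 ]
shift [-0.0014, 0.0014, 0.0373] turn [-0.0004, -0.0014, -0.0059]
```

Emit:
{"op": "step_arm", "data": {
  "increments": [
    [[-0.0014,0.0014,0.025],[0,-0.0014,0]],
    [[-0.0014,0.0014,0.037],[0,-0.0014,0]],
    [[-0.0014,0.0014,0.0373],[0,-0.0014,0]],
    [[-0.0014,0.0014,0.0373],[0,-0.0014,0]]
  ]
}}

```text
time: 10.6
ee_pos: [0.5074, 0.1503, 0.062]
eef_rot: [-0.213, 0.977, -0.0, -0.0]
ft_force: [0.6, 0.4, -0.3]
width: 0.0005
```

Emit:
{"op": "step_arm", "data": {
  "increments": [
    [[0,0,0.003],[0,0,0]],
    [[0,0,0.005],[0,0,0]],
    [[0,0,0.006],[0,0,0]],
    [[0,0,0.007],[0,0,0]],
    [[0,0,0.007],[0,0,0]]
  ]
}}

```text
time: 11.1
ee_pos: [0.5079, 0.1502, 0.0553]
eef_rot: [-0.213, 0.977, -0.0, 0.0]
ft_force: [0.5, -1.0, 2.8]
width: 0.0005
```

Run:
```python
from bench import r
from h import *
s=r.read_state();show(s)
```

```text
t 11.1 pos [0.5079 0.1502 0.0553] y az 114.65 z [ 3.e-04 -6.e-04 -1.e+00] yz -0.0007 w 0.0005 F [ 0.5 -1.   2.8] j [-0.24  0.29 -0.15  1.89  0.05  0.96  1.58]
```

Contact with the spring (≈3 N at 2.7 mm). Continue down to the hard stop.

Emit:
{"op": "step_arm", "data": {
  "increments": [
    [[0,0,0.001],[0,0,0]],
    [[0,0,0.002],[0,0,0]],
    [[0,0,0.003],[0,0,0]],
    [[0,0,0.003],[0,0,0]],
    [[0,0,0.003],[0,0,0]]
  ]
}}

```text
time: 11.6
ee_pos: [0.5081, 0.1503, 0.0531]
eef_rot: [-0.213, 0.977, -0.0, 0.0]
ft_force: [-2.3, -2.2, 11.0]
width: 0.0005
```

Emit:
{"op": "step_arm", "data": {
  "increments": [
    [[0,0,0.001],[0,0,0]],
    [[0,0,0.002],[0,0,0]],
    [[0,0,0.002],[0,0,0]]
  ]
}}

```text
time: 11.9
ee_pos: [0.5083, 0.1504, 0.0526]
eef_rot: [-0.213, 0.977, -0.0, 0.001]
ft_force: [-6.6, -3.1, 21.6]
width: 0.0002
```

Emit:
{"op": "step_arm", "data": {
  "increments": [
    [[0,0,-0.004],[0,0,0]],
    [[0,0,-0.012],[0,0,0]],
    [[0,0,-0.05],[0,0,0]],
    [[0,0,-0.1],[0,0,0]],
    [[0,0,-0.13],[0,0,0]]
  ]
}}

```text
time: 12.4
ee_pos: [0.5087, 0.1509, 0.186]
eef_rot: [-0.214, 0.977, -0.0, 0.002]
ft_force: [0.4, 0.3, 1.1]
width: 0.0004
```

Run:
```python
from bench import r
from h import *
s=r.read_state();show(s)
c=r.camera("side");p=proj(c,[.5076,.1507,.058]);print(p)
u,v=map(int,p);crop(c["pixels"],u-40,v-30,u+40,v+30,"side3.png",9)
go(s,[.50,-.05,.19],down(7))
```

```text
t 12.4 pos [0.5087 0.1509 0.186 ] y az 114.66 z [ 3.8e-03  6.0e-04 -1.0e+00] yz -0.001 w 0.0004 F [0.4 0.3 1.1] j [-0.24  0.15 -0.15  1.76  0.03  1.23  1.61]
[277.84060366 186.63952817]
shift [0.0917, -0.179, -0.0041] turn [0.0028, 0.0035, 1.8789]
```

View pics/side3.png

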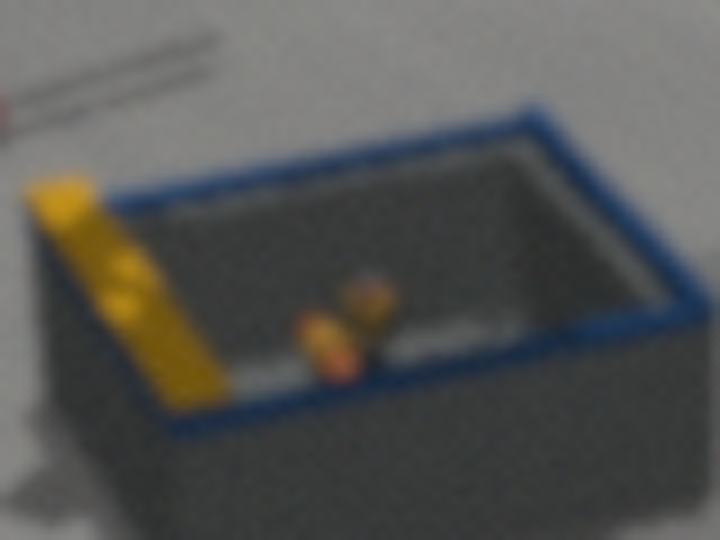

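Run:
```python
from bench import r
from h import *
s=r.read_state()
go(s,[.575,-.25,.18],down(7))
```

```text
shift [0.109, -0.3919, 0.0098] turn [0.0076, 0.008, 1.8789]
```

Emit:
{"op": "step_arm", "data": {
  "increments": [
    [[0.109,-0.3919,0.0098],[0,0,1.875]],
    [[0.109,-0.3919,0.0098],[0,0,1.875]],
    [[0.109,-0.3919,0.0098],[0,0,1.875]],
    [[0.109,-0.3919,0.0098],[0,0,1.875]],
    [[0.109,-0.3919,0.0098],[0,0,1.875]]
  ],
  "hand": -0.3
}}

```text
time: 12.95
ee_pos: [0.5491, -0.0979, 0.1808]
eef_rot: [0.162, 0.987, 0.002, 0.002]
ft_force: [0.4, -0.4, 0.7]
width: 0.0324
```

Run:
```python
from bench import r
from h import *
s=r.read_state();show(s)
go(s,[.575,-.25,.18],down(7))
```

```text
t 12.95 pos [ 0.5491 -0.0979  0.1808] y az 71.34 z [ 0.0035  0.0026 -1.    ] yz 0.0036 w 0.0324 F [ 0.4 -0.4  0.7] j [ 0.01  0.21  0.1   1.71 -0.03  1.22  1.36]
shift [-0.0732, -0.1358, 0.0005] turn [0.0046, 0.0002, 1.1229]
```

Emit:
{"op": "step_arm", "data": {
  "increments": [
    [[-0.0732,-0.1358,0.0005],[0.0046,0,1.123]],
    [[-0.0732,-0.1358,0.0005],[0.0046,0,1.123]],
    [[-0.0732,-0.1358,0.0005],[0.0046,0,1.123]],
    [[-0.0732,-0.1358,0.0005],[0.0046,0,1.123]],
    [[-0.0732,-0.1358,0.0005],[0.0046,0,1.123]]
  ]
}}

```text
time: 13.45
ee_pos: [0.5742, -0.2526, 0.179]
eef_rot: [0.514, 0.858, -0.0, 0.0]
ft_force: [-0.2, 0.2, -0.0]
width: 0.056
```

Run:
```python
from bench import r
from h import *
import pickle
s=r.read_state();show(s)
go(s,[.575,-.25,.18],down(7))
c=r.camera("wrist");pickle.dump(c,open("w4.pkl","wb"));cv2.imwrite("pics/w4.png",c["pixels"])
print(proj(c,[.567,-.17,.04],True))
```

```text
t 13.45 pos [ 0.5742 -0.2526  0.179 ] y az 28.13 z [ 0.e+00 -3.e-04 -1.e+00] yz -0.0001 w 0.056 F [-0.2  0.2 -0. ] j [ 0.12  0.37  0.29  1.53 -0.11  1.26  0.91]
shift [0.0019, 0.002, -0.001] turn [-0.0, 0.0003, 0.3687]
[357.36610481 110.45103537]
```

View pics/w4.png

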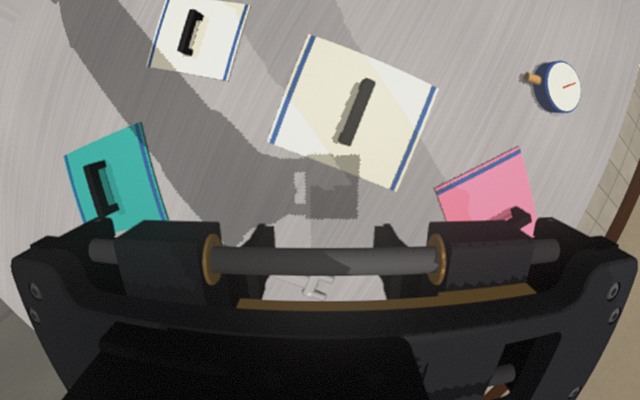

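Run:
```python
from h import *
import pickle
c=pickle.load(open("w4.pkl","rb"))
crop(c["pixels"],255,20,455,200,"w4c.png",4)
print(c["pixels"][60,315:320].tolist())
```

```text
[[208, 227, 232], [211, 228, 232], [210, 228, 232], [210, 228, 232], [209, 228, 232]]
```

View pics/w4c.png

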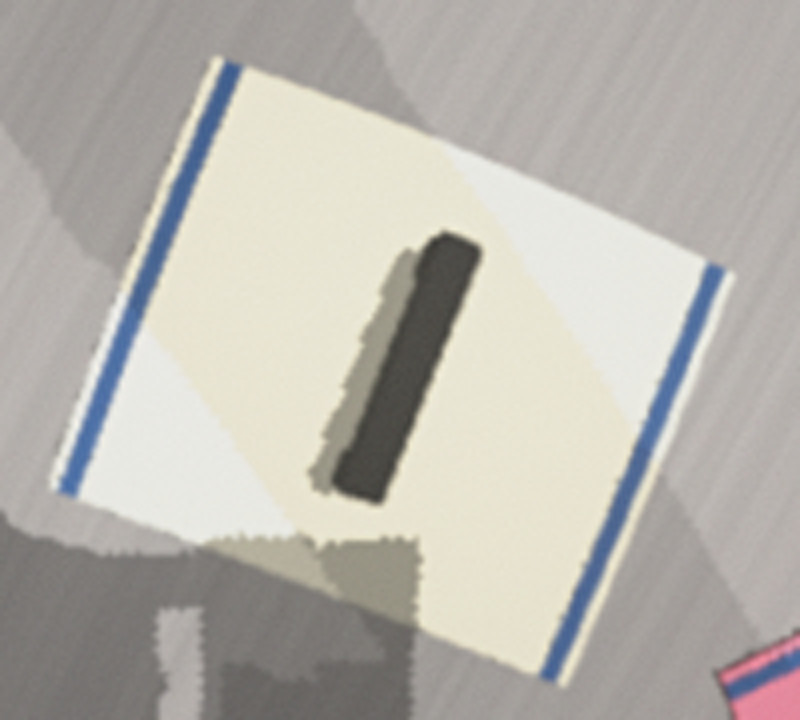

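Run:
```python
from h import *
import pickle
c=pickle.load(open("w4.pkl","rb"))
f=lambda u,v,z:onz(c,255+u/4-.4,20+v/4-.4,z,True)
P=np.array([f(*q,.004) for q in((216,58),(733,272),(565,686),(53,488))])
print(P.round(4),P.mean(0));e=P[[1,2,3,0]]-P;print(np.linalg.norm(e,axis=1),np.degrees(np.arctan2(e[:,1],e[:,0])))
B=np.array([f(*q,.04) for q in((442,232),(482,248),(383,503),(333,487))]);print(B.round(4),B.mean(0))
e=B[[1,2,3,0]]-B;print(np.linalg.norm(e,axis=1),np.degrees(np.arctan2(e[:,1],e[:,0])))
from bench import r
s=r.read_state();show(s)
```

```text
[[ 0.4836 -0.117   0.004 ]
 [ 0.6363 -0.0975  0.004 ]
 [ 0.6523 -0.2243  0.004 ]
 [ 0.5    -0.2427  0.004 ]] [ 0.56803044 -0.17036777  0.004     ]
[0.15397356 0.12778933 0.15342854 0.12674963] [   7.25482278  -82.81756355 -173.1336255    97.42980709]
[[ 0.5582 -0.1379  0.04  ]
 [ 0.5685 -0.1365  0.04  ]
 [ 0.5774 -0.2031  0.04  ]
 [ 0.5648 -0.2055  0.04  ]] [ 0.56722573 -0.17075128  0.04      ]
[0.01039125 0.0671914  0.01275649 0.06788533] [   7.85730377  -82.43675074 -169.26087729   95.5829919 ]
t 13.5 pos [ 0.5746 -0.2509  0.1791] y az 27.69 z [ 2.e-04  6.e-04 -1.e+00] yz 0.0005 w 0.0563 F [-0.3  0.8 -1.1] j [ 0.11  0.36  0.29  1.53 -0.11  1.26  0.9 ]
```

Run:
```python
from bench import r
from h import *
s=r.read_state()
go(s,[.5678,-.1705,.18],down(7.1));go(s,[.5678,-.1705,.07],down(7.1))
```

```text
shift [0.0744, 0.0314, -0.0009] turn [0.0004, -0.0005, 0.3594]
shift [0.0743, 0.0313, 0.1091] turn [0.0004, -0.0005, 0.3594]
```

Emit:
{"op": "step_arm", "data": {
  "increments": [
    [[0.04,0.02,0.02],[0,0,0.15]],
    [[0.0744,0.0314,0.06],[0,0,0.3]],
    [[0.0744,0.0314,0.1],[0,0,0.36]],
    [[0.0744,0.0314,0.1],[0,0,0.36]],
    [[0.0744,0.0314,0.1],[0,0,0.36]]
  ]
}}

```text
time: 14.0
ee_pos: [0.5676, -0.1709, 0.0797]
eef_rot: [0.661, 0.751, -0.0, -0.0]
ft_force: [-0.2, -0.7, 0.7]
width: 0.0563
```

Run:
```python
from bench import r
from h import *
s=r.read_state();show(s)
go(s,[.5678,-.1705,.012],down(7.1))
```

```text
t 14.0 pos [ 0.5676 -0.1709  0.0797] y az 7.3 z [-8.e-04  2.e-04 -1.e+00] yz -0.0008 w 0.0563 F [-0.2 -0.7  0.7] j [-0.03  0.39  0.29  1.73 -0.13  1.05  0.44]
shift [0.0003, 0.0003, 0.0677] turn [-0.0008, -0.0003, 0.0035]
```

Emit:
{"op": "step_arm", "data": {
  "increments": [
    [[0.0003,0.0003,0.03],[0,0,0.0035]],
    [[0.0003,0.0003,0.055],[0,0,0.0035]],
    [[0.0003,0.0003,0.067],[0,0,0.0035]],
    [[0.0003,0.0003,0.067],[0,0,0.0035]],
    [[0.0003,0.0003,0.067],[0,0,0.0035]]
  ]
}}

```text
time: 14.5
ee_pos: [0.5689, -0.1714, 0.0145]
eef_rot: [0.662, 0.75, 0.0, 0.001]
ft_force: [-0.2, 0.7, 0.4]
width: 0.0565
```

Emit:
{"op": "step_arm", "data": {
  "increments": [
    [[0,0,0],[0,0,0]],
    [[0,0,0],[0,0,0]],
    [[0,0,0],[0,0,0]],
    [[0,0,0],[0,0,0]],
    [[0,0,0],[0,0,0]]
  ],
  "hand": 1,
  "grip_force": 35
}}

```text
time: 15.0
ee_pos: [0.569, -0.1713, 0.0146]
eef_rot: [0.662, 0.75, 0.0, 0.001]
ft_force: [-0.3, 0.1, -0.4]
width: 0.0247
```

Emit:
{"op": "step_arm", "data": {
  "increments": [
    [[0,0,0],[0,0,0]],
    [[0,0,0],[0,0,0]],
    [[0,0,0],[0,0,0]]
  ]
}}

```text
time: 15.3
ee_pos: [0.5687, -0.1713, 0.0145]
eef_rot: [0.662, 0.75, 0.0, 0.0]
ft_force: [-1.7, -0.7, 1.1]
width: 0.0117
```

Run:
```python
from bench import r
from h import *
s=r.read_state();show(s)
```

```text
t 15.3 pos [ 0.5687 -0.1713  0.0145] y az 7.12 z [ 8.e-04 -2.e-04 -1.e+00] yz 0.0008 w 0.0117 F [-1.7 -0.7  1.1] j [-0.01  0.47  0.28  1.77 -0.16  0.93  0.46]
```

```bash
cat >> h.py <<'E'
BC=np.array([.5076,.1506,.062]);BY=-10.3
def edge(xe,ze,tilt,off=(.0009,-.078,.0145),ye=0,az=BY):
    B=Ro.from_euler('z',BY,degrees=True)
    R=down(az,tilt)
    return BC+B.apply([xe,ye,ze])-R.apply(off),R
E
python3 - <<'E'
from bench import r
from h import *
s=r.read_state();show(s)
p,R=edge(-.055,.08,10);print(p);go(s,p,R)
p,R=edge(-.055,.03,10);print(p);
E
```

```text
t 15.3 pos [ 0.5687 -0.1713  0.0145] y az 7.12 z [ 8.e-04 -2.e-04 -1.e+00] yz 0.0008 w 0.0117 F [-1.7 -0.7  1.1] j [-0.01  0.47  0.28  1.77 -0.16  0.93  0.46]
[0.52642521 0.14626414 0.16982427]
shift [0.3203, -0.0024, -0.1554] turn [-0.1723, -0.0263, 0.3033]
[0.52642521 0.14626414 0.11982427]
```

Emit:
{"op": "step_arm", "data": {
  "increments": [
    [[0,0,-0.01],[0,0,0]],
    [[0,0,-0.03],[0,0,0]],
    [[0,0,-0.08],[0,0,0]],
    [[0,0,-0.13],[0,0,0]],
    [[0,0,-0.15],[0,0,0]]
  ]
}}

```text
time: 15.8
ee_pos: [0.5704, -0.172, 0.1703]
eef_rot: [0.662, 0.749, 0.002, 0.003]
ft_force: [0.9, 0.6, -2.8]
width: 0.0118
```

Run:
```python
from bench import r
from h import *
s=r.read_state();show(s)
p,R=edge(-.055,.08,10);print(p);go(s,p,R)
c=r.camera("wrist");cv2.imwrite("pics/w5.png",c["pixels"])
```

```text
t 15.8 pos [ 0.5704 -0.172   0.1703] y az 7.09 z [ 0.0075 -0.0014 -1.    ] yz 0.0073 w 0.0118 F [ 0.9  0.6 -2.8] j [-0.04  0.3   0.31  1.64 -0.1   1.22  0.42]
[0.52642521 0.14626414 0.16982427]
shift [0.3213, -0.0043, -0.0003] turn [-0.1656, -0.0253, 0.3028]
```

View pics/w5.png

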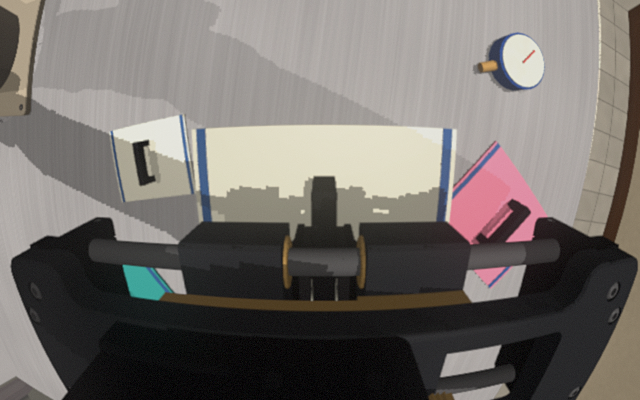

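Run:
```python
from bench import r
from h import *
s=r.read_state();c=r.camera("wrist")
crop(c["pixels"],180,110,470,230,"w5c.png",2.7)
R=Ro.from_quat(s["eef_rot"])
def tp(u,v,zt):
    o,d=ray(c,u,v,True);o=R.inv().apply(o-s["ee_pos"]);d=R.inv().apply(d);return o+d*(zt-o[2])/d[2]
for q in((193,129),(457,129),(193,129.5),(325,125)):print(tp(*q,.0105).round(4))
for q in((313,178),(335,178)):print("bar",tp(*q,-.0255).round(4))
show(s)
p,RR=edge(-.055,.08,10);go(s,p,RR)
```

```text
[ 0.0645 -0.0759  0.0105]
[0.0646 0.0784 0.0105]
[ 0.0642 -0.0759  0.0105]
[0.0643 0.0011 0.0105]
bar [ 0.0414 -0.0044 -0.0255]
bar [ 0.0414  0.0054 -0.0255]
t 15.85 pos [ 0.5711 -0.1721  0.1719] y az 7.1 z [ 0.0097 -0.0016 -1.    ] yz 0.0094 w 0.0114 F [ 1.3 -0.4  0.5] j [-0.04  0.3   0.31  1.63 -0.1   1.22  0.42]
shift [0.3215, -0.005, 0.0011] turn [-0.1634, -0.0252, 0.3029]
```

View pics/w5c.png

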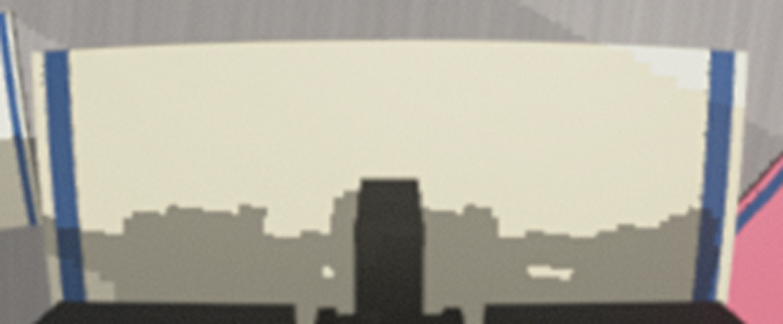

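Emit:
{"op": "step_arm", "data": {
  "increments": [
    [[0.04,-0.001,-0.01],[-0.04,-0.006,0.07]],
    [[0.085,-0.002,-0.02],[-0.08,-0.012,0.14]],
    [[0.13,-0.003,-0.02],[-0.12,-0.018,0.2]],
    [[0.175,-0.004,-0.02],[-0.1634,-0.025,0.25]],
    [[0.22,-0.005,-0.01],[-0.1634,-0.025,0.303]]
  ]
}}

```text
time: 16.4
ee_pos: [0.5369, 0.0476, 0.1781]
eef_rot: [0.765, 0.638, 0.056, 0.066]
ft_force: [0.9, -0.2, -1.4]
width: 0.0116
```

Run:
```python
from bench import r
from h import *
s=r.read_state();show(s)
p,RR=edge(-.055,.06,10);go(s,p,RR)
```

```text
t 16.4 pos [0.5369 0.0476 0.1781] y az -10.4 z [ 0.1705 -0.0301 -0.9849] yz 0.1731 w 0.0116 F [ 0.9 -0.2 -1.4] j [-0.37  0.05  0.16  1.91  0.07  1.03 -0.42]
shift [0.0951, -0.0326, 0.0231] turn [-0.0005, -0.0009, -0.0018]
```

Emit:
{"op": "step_arm", "data": {
  "increments": [
    [[0.045,-0.015,0.005],[0,0,0]],
    [[0.085,-0.03,0.015],[0,0,0]],
    [[0.0951,-0.0326,0.0231],[0,0,-0.0018]],
    [[0.0951,-0.0326,0.0231],[0,0,-0.0018]],
    [[0.0951,-0.0326,0.0231],[0,0,-0.0018]]
  ]
}}

```text
time: 16.9
ee_pos: [0.5262, 0.1446, 0.149]
eef_rot: [0.765, 0.638, 0.055, 0.066]
ft_force: [-0.1, -0.2, -2.3]
width: 0.0115
```

Run:
```python
from bench import r
from h import *
s=r.read_state();show(s)
p,RR=edge(-.055,.022,10);go(s,p,RR)
p,RR=edge(-.055,.002,10);go(s,p,RR)
```

```text
t 16.9 pos [0.5262 0.1446 0.149 ] y az -10.35 z [ 0.169  -0.0316 -0.9851] yz 0.1719 w 0.0115 F [-0.1 -0.2 -2.3] j [-0.48  0.1   0.07  1.91  0.11  0.99 -0.65]
shift [0.0017, -0.0065, 0.0366] turn [-0.0017, 0.0008, -0.0009]
shift [0.0017, -0.0099, 0.0563] turn [-0.0017, 0.0008, -0.0009]
```

Emit:
{"op": "step_arm", "data": {
  "increments": [
    [[0.0017,-0.0065,0.02],[-0.0017,0.0008,-0.0009]],
    [[0.0017,-0.0065,0.0366],[-0.0017,0.0008,-0.0009]],
    [[0.0017,-0.0065,0.0366],[-0.0017,0.0008,-0.0009]],
    [[0.0017,-0.0065,0.0366],[-0.0017,0.0008,-0.0009]]
  ]
}}

```text
time: 17.3
ee_pos: [0.5269, 0.1448, 0.1124]
eef_rot: [0.766, 0.637, 0.056, 0.067]
ft_force: [0.9, -0.1, -2.0]
width: 0.0119
```

Run:
```python
from bench import r
from h import *
s=r.read_state();show(s)
p,RR=edge(-.055,.022,10);go(s,p,RR)
p,RR=edge(-.055,.002,10);go(s,p,RR)
for n,b in (("scene",(290,140,450,260)),("side",(200,120,360,240))):
    c=r.camera(n);crop(c["pixels"],*b,n+"5.png",5)
```

```text
t 17.3 pos [0.5269 0.1448 0.1124] y az -10.44 z [ 0.1709 -0.0318 -0.9848] yz 0.1738 w 0.0119 F [ 0.9 -0.1 -2. ] j [-0.48  0.14  0.07  1.95  0.11  0.91 -0.66]
shift [0.0014, -0.0008, 0.0005] turn [0.0001, 0.0007, -0.0023]
shift [0.0014, -0.0043, 0.0202] turn [0.0001, 0.0007, -0.0023]
```

View pics/side5.png

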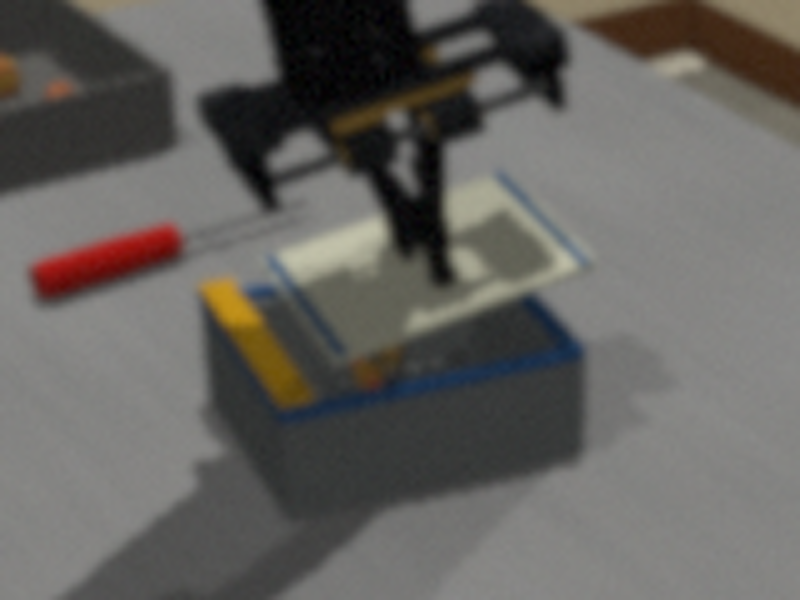

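View pics/scene5.png

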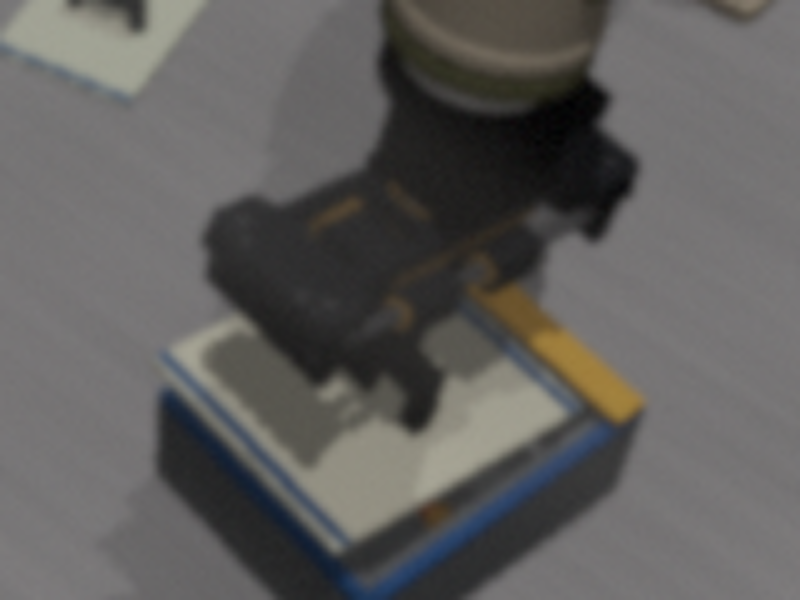

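Emit:
{"op": "step_arm", "data": {
  "increments": [
    [[0.0014,-0.002,0.008],[0,0,-0.0023]],
    [[0.0014,-0.0035,0.015],[0,0,-0.0023]],
    [[0.0014,-0.0043,0.0202],[0,0,-0.0023]],
    [[0.0014,-0.0043,0.0202],[0,0,-0.0023]],
    [[0.0014,-0.0043,0.0202],[0,0,-0.0023]]
  ]
}}

```text
time: 17.9
ee_pos: [0.5267, 0.1471, 0.0923]
eef_rot: [0.764, 0.639, 0.056, 0.067]
ft_force: [0.3, 0.3, -2.5]
width: 0.0114
```

Run:
```python
from bench import r
from h import *
s=r.read_state();show(s)
for x in(-.055,-.063,-.071,-.0785):
  p,RR=edge(x,.0018,10);go(s,p,RR)
B=Ro.from_euler('z',BY,degrees=True);print("E in box",B.inv().apply(s["ee_pos"]+Ro.from_quat(s["eef_rot"]).apply([.0009,-.078,.0145])-BC))
```

```text
t 17.9 pos [0.5267 0.1471 0.0923] y az -10.24 z [ 0.1719 -0.031  -0.9846] yz 0.1747 w 0.0114 F [ 0.3  0.3 -2.5] j [-0.48  0.17  0.07  1.97  0.11  0.86 -0.66]
shift [-0.0009, -0.0002, 0.0006] turn [0.001, -0.0002, 0.001]
shift [-0.0009, -0.0081, -0.0008] turn [0.001, -0.0002, 0.001]
shift [-0.0009, -0.016, -0.0022] turn [0.001, -0.0002, 0.001]
shift [-0.0009, -0.0234, -0.0035] turn [0.001, -0.0002, 0.001]
E in box [-0.05486343  0.00084465  0.00237602]
```

Emit:
{"op": "step_arm", "data": {
  "increments": [
    [[-0.0009,-0.006,-0.0004],[0,0,0.001]],
    [[-0.0009,-0.012,-0.0015],[0,0,0.001]],
    [[-0.0009,-0.018,-0.0025],[0,0,0.001]],
    [[-0.0009,-0.0225,-0.0033],[0,0,0.001]],
    [[-0.0009,-0.0234,-0.0035],[0,0,0.001]]
  ]
}}

```text
time: 18.4
ee_pos: [0.5026, 0.1508, 0.0918]
eef_rot: [0.765, 0.639, 0.056, 0.067]
ft_force: [-0.2, -1.1, -1.9]
width: 0.0119
```

Run:
```python
from bench import r
from h import *
s=r.read_state();show(s)
B=Ro.from_euler('z',BY,degrees=True);print("E in box",B.inv().apply(s["ee_pos"]+Ro.from_quat(s["eef_rot"]).apply([.0009,-.078,.0145])-BC))
for t in(10,8,6,4,2,0):
  p,RR=edge(-.079,.0012 if t>3 else .0008,t);go(s,p,RR)
for n,b in (("scene",(290,140,450,260)),("side",(200,120,360,240))):
    c=r.camera(n);crop(c["pixels"],*b,n+"6.png",5)
```

```text
t 18.4 pos [0.5026 0.1508 0.0918] y az -10.27 z [ 0.172  -0.0307 -0.9846] yz 0.1747 w 0.0119 F [-0.2 -1.1 -1.9] j [-0.5   0.12  0.05  2.02  0.13  0.86 -0.7 ]
E in box [-0.07918352  0.00019441  0.00188976]
shift [-0.0002, 0.0001, 0.0008] turn [0.0011, -0.0006, 0.0006]
shift [-0.0002, 0.0005, 0.0035] turn [0.036, -0.0006, 0.0006]
shift [-0.0002, 0.0009, 0.0063] turn [0.0709, -0.0006, 0.0006]
shift [-0.0002, 0.0012, 0.009] turn [0.1058, -0.0005, 0.0006]
shift [-0.0002, 0.0013, 0.0122] turn [0.1407, -0.0005, 0.0006]
shift [-0.0002, 0.0013, 0.015] turn [0.1756, -0.0005, 0.0006]
```

View pics/side6.png

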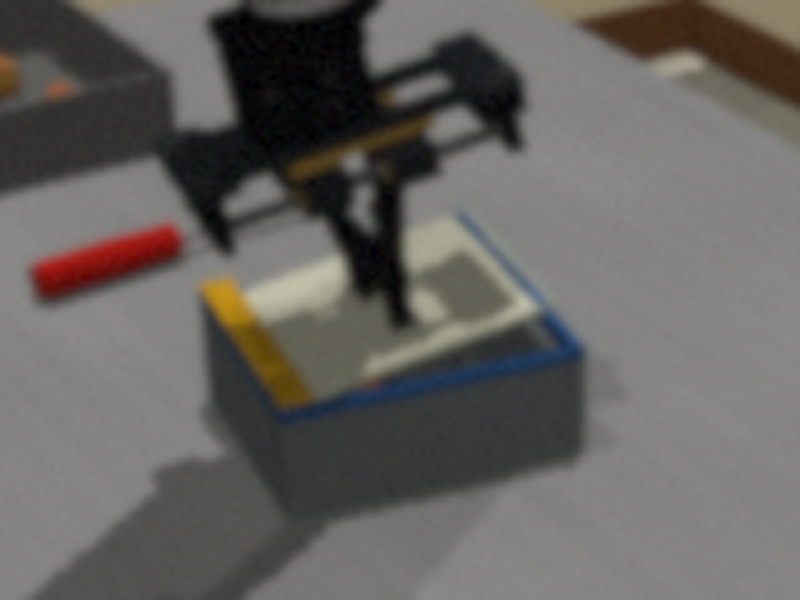

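View pics/scene6.png

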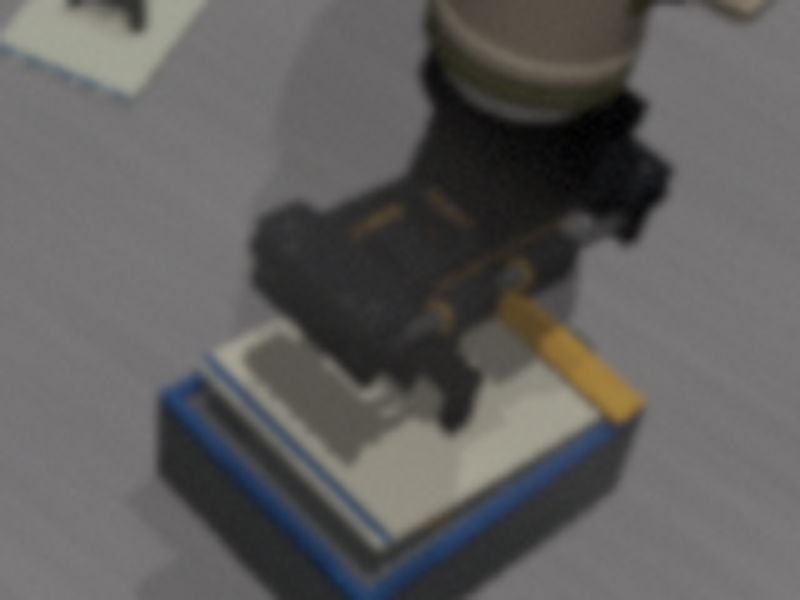

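Emit:
{"op": "step_arm", "data": {
  "increments": [
    [[-0.0002,0.0003,0.0022],[0.02,0,0]],
    [[-0.0002,0.0005,0.0035],[0.036,0,0]],
    [[-0.0002,0.0009,0.0063],[0.071,0,0]],
    [[-0.0002,0.0012,0.009],[0.106,0,0]],
    [[-0.0002,0.0012,0.009],[0.106,0,0]]
  ]
}}

```text
time: 19.0
ee_pos: [0.5067, 0.1493, 0.0827]
eef_rot: [0.768, 0.64, 0.022, 0.026]
ft_force: [-0.6, 0.1, -2.5]
width: 0.0114
```

Run:
```python
from bench import r
from h import *
s=r.read_state();show(s)
B=Ro.from_euler('z',BY,degrees=True);print("E in box",B.inv().apply(s["ee_pos"]+Ro.from_quat(s["eef_rot"]).apply([.0009,-.078,.0145])-BC))
for t in(3,2,1,0):
  p,RR=edge(-.0785,.0005,t);go(s,p,RR)
```

```text
t 19.0 pos [0.5067 0.1493 0.0827] y az -10.37 z [ 0.0673 -0.0121 -0.9977] yz 0.0684 w 0.0114 F [-0.6  0.1 -2.5] j [-0.46  0.2   0.07  1.94  0.03  0.94 -0.59]
E in box [-0.07745571 -0.00043177  0.00092188]
shift [0.0005, -0.0008, 0.0016] turn [0.0161, -0.0001, -0.0012]
shift [0.0005, -0.0006, 0.003] turn [0.0335, -0.0001, -0.0012]
shift [0.0005, -0.0004, 0.0043] turn [0.051, -0.0001, -0.0012]
shift [0.0005, -0.0003, 0.0057] turn [0.0684, -0.0001, -0.0012]
```

Emit:
{"op": "step_arm", "data": {
  "increments": [
    [[0.0005,-0.0008,0.0016],[0.016,0,-0.001]],
    [[0.0005,-0.0006,0.003],[0.0335,0,-0.001]],
    [[0.0005,-0.0004,0.0043],[0.051,0,-0.001]],
    [[0.0005,-0.0003,0.0057],[0.0684,0,-0.001]],
    [[0.0005,-0.0003,0.0057],[0.0684,0,-0.001]]
  ]
}}

```text
time: 19.5
ee_pos: [0.5072, 0.1495, 0.0768]
eef_rot: [0.768, 0.641, -0.0, -0.0]
ft_force: [0.5, -0.6, -2.8]
width: 0.0118
```

Run:
```python
from bench import r
from h import *
s=r.read_state();show(s)
B=Ro.from_euler('z',BY,degrees=True);print("E in box",B.inv().apply(s["ee_pos"]+Ro.from_quat(s["eef_rot"]).apply([.0009,-.078,.0145])-BC))
p,RR=edge(-.0785,.000,0);go(s,p,RR)
for n,b in (("scene",(290,140,450,260)),("side",(200,120,360,240))):
    c=r.camera(n);crop(c["pixels"],*b,n+"7.png",5)
```

```text
t 19.5 pos [0.5072 0.1495 0.0768] y az -10.34 z [-8.e-04  1.e-04 -1.e+00] yz -0.0008 w 0.0118 F [ 0.5 -0.6 -2.8] j [-0.43  0.26  0.07  1.88 -0.02  1.   -0.54]
E in box [-0.07821163 -0.00016034  0.0003696 ]
shift [0.0002, -0.0003, 0.0003] turn [-0.0008, 0.0001, -0.0007]
```

View pics/side7.png

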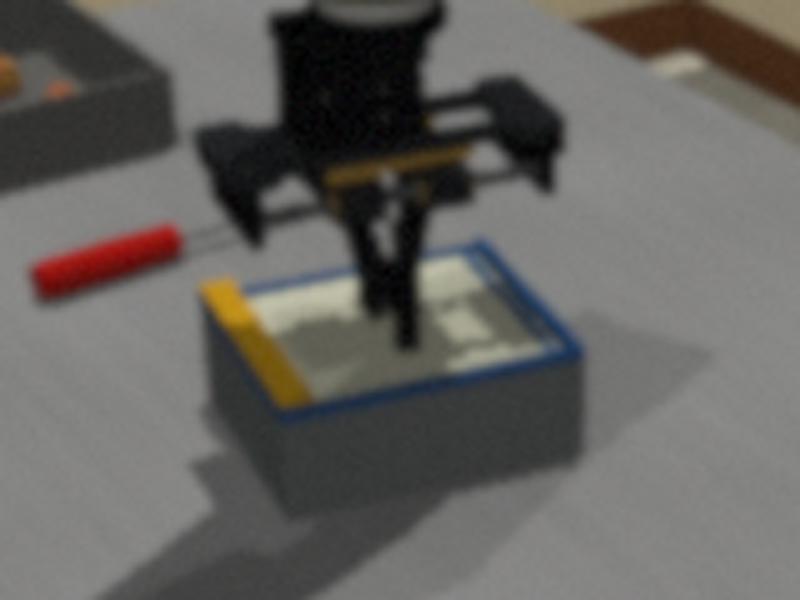

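View pics/scene7.png

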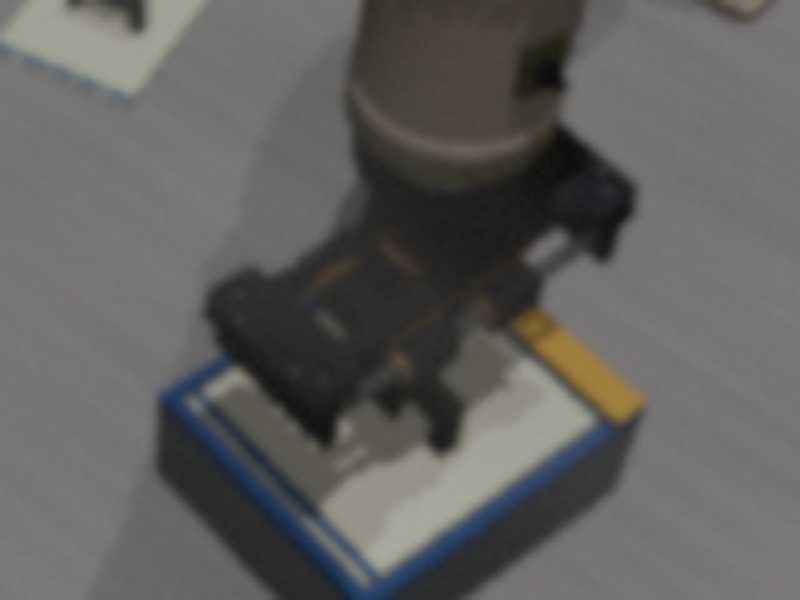

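Emit:
{"op": "step_arm", "data": {
  "increments": [
    [[0,0,0.0005],[0,0,0]],
    [[0,0,0.001],[0,0,0]],
    [[0,0,0.001],[0,0,0]],
    [[0,0,0.001],[0,0,0]]
  ]
}}

```text
time: 20.0
ee_pos: [0.507, 0.1498, 0.0765]
eef_rot: [0.768, 0.641, 0.0, 0.0]
ft_force: [-3.8, -1.0, 6.1]
width: 0.0115
```

Run:
```python
from bench import r
from h import *
s=r.read_state();show(s)
```

```text
t 20.0 pos [0.507  0.1498 0.0765] y az -10.32 z [ 4.e-04  2.e-04 -1.e+00] yz 0.0003 w 0.0115 F [-3.8 -1.   6.1] j [-0.43  0.25  0.07  1.89 -0.02  1.   -0.54]
```

Seated (force swung from −2.8 to +6 N at the expected height). Release.

Emit:
{"op": "step_arm", "data": {
  "increments": [
    [[0,0,0],[0,0,0]],
    [[0,0,0],[0,0,0]],
    [[0,0,0],[0,0,0]],
    [[0,0,0],[0,0,0]]
  ],
  "hand": 0
}}

```text
time: 20.4
ee_pos: [0.507, 0.1498, 0.0764]
eef_rot: [0.768, 0.641, 0.0, 0.0]
ft_force: [-0.8, -0.5, -0.5]
width: 0.036
```

Emit:
{"op": "step_arm", "data": {
  "increments": [
    [[0,0,-0.01],[0,0,0]],
    [[0,0,-0.03],[0,0,0]],
    [[0,0,-0.07],[0,0,0]],
    [[-0.03,0,-0.1],[0,0,0]],
    [[-0.07,0,-0.12],[0,0,0]]
  ]
}}

```text
time: 20.9
ee_pos: [0.4951, 0.0821, 0.1995]
eef_rot: [0.767, 0.642, 0.002, 0.001]
ft_force: [1.7, -1.0, 0.2]
width: 0.0437
```

Emit:
{"op": "step_arm", "data": {
  "increments": [
    [[-0.05,0,-0.01],[0,0,0]],
    [[-0.08,0,-0.01],[0,0,0]],
    [[-0.08,0,-0.01],[0,0,0]],
    [[-0.08,0,-0.01],[0,0,0]]
  ]
}}

```text
time: 21.3
ee_pos: [0.4811, 0.0032, 0.21]
eef_rot: [0.767, 0.642, 0.003, 0.001]
ft_force: [-0.3, 0.5, -0.4]
width: 0.0436
```

Run:
```python
from bench import r
from h import *
s=r.read_state();show(s)
c=r.camera("side");crop(c["pixels"],200,120,360,240,"side8.png",5)
cv2.imwrite("pics/side8f.png",c["pixels"])
c=r.camera("wrist");cv2.imwrite("pics/w8.png",c["pixels"])
```

```text
t 21.3 pos [0.4811 0.0032 0.21  ] y az -10.18 z [ 0.0047  0.0022 -1.    ] yz 0.0042 w 0.0436 F [-0.3  0.5 -0.4] j [-0.28  0.01  0.19  1.86 -0.    1.27 -0.27]
```

View pics/side8.png

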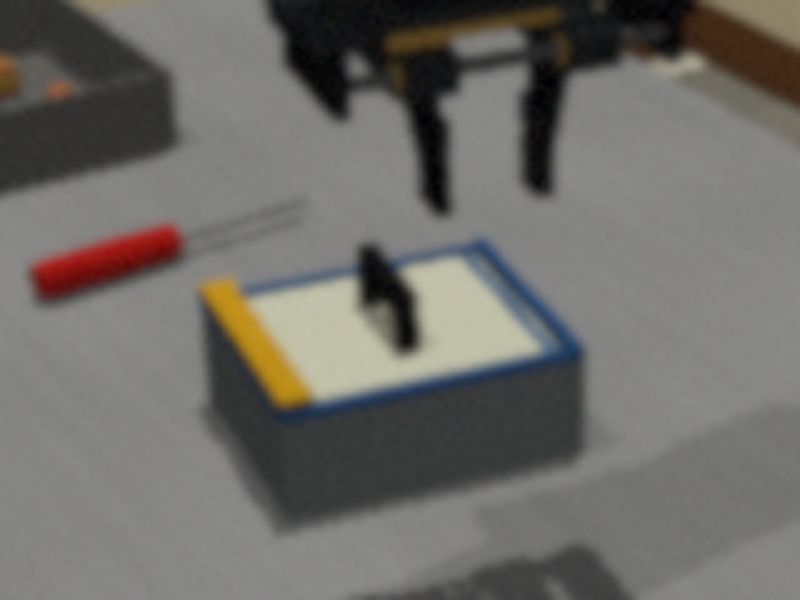

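View pics/w8.png

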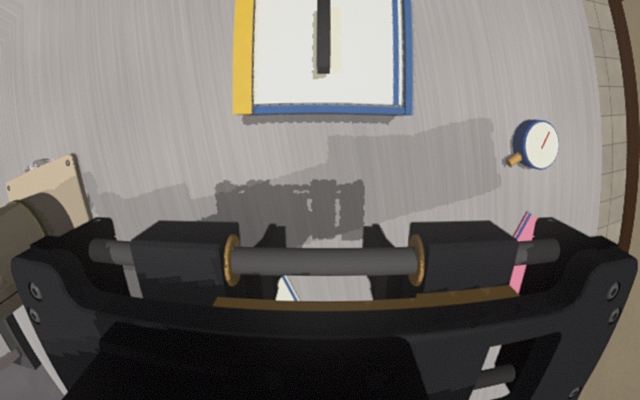

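The cover lies flat: in `side8`, its −x edge is under the yellow lip (about 250,340). Its +x stripe is inside the blue rim (about 515,300). The gripper is clear of it and the bystanders have not moved, so I'm handing in.

Run:
```python
from bench import r
print(r.close_job())
```

```text
the job is handed in; nothing more can be done
None
```

The job is handed in at about 21 s of the 72 s allowed, with every step done in the order asked.

- **Lock nut:** I turned it counter-clockwise until it stopped. The white mark moved 2.73 rad from a start of about 0.4 rad, so it ended at roughly 3.15 rad. My wrist picture put it slightly short of the 3.2 rad end stop. Gripping it again at 30 N and turning another 0.25 rad gave no visible movement, so I take it to be at the stop.
- **Pin:** I pressed it down with the shut fingers. The fingertips met the pin at about 58 mm. They stopped at 52.6 mm with 21.6 N on them, which is the hard stop. I then lifted off to let it spring back. The side picture taken afterwards was too coarse to show the pin's height clearly, so I did not measure its return.
- **Cover:** I picked up the larger white cover by its bar and tilted it 10°. I slid one striped edge under the yellow lip and lowered the other edge with little force. It touched the seat at the expected height, with about 6 N, and I released it there.
- **Last pictures:** The cover lies flat inside the rims with its −x edge under the lip, and the gripper is clear. The gauge and the screwdriver look where they were. The wrench was out of the last pictures I viewed, but the arm only passed well above the surface near it.

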